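Put the meter calibration kit away

ROBOT

A 6-joint arm with a two-finger parallel gripper is mounted at the origin on a cart in front of the work surface, level with it; the furniture and walls round the work are solid. World frame = base frame: x ahead of the robot, y to its left, z up, the work surface at z = 0. Lengths are in m, angles in rad, forces in N, time in s.
With the tool pointing down it reaches from about 0.225 to 0.875 m from the base axis. Payload 3.4 kg.
Tool frame: the origin (TCP) lies on the centre line of the jaws, within the pads' length; the fingertips stand 17 mm ahead of it and the grasp point (between the pads) lies 2 mm behind it (nose_length is the distance from the TCP to the fingertips, in m); z points along the fingers, y is the line along which they close (so a half turn about z gives the same grasp; the last joint's range is limited). The gripper opens to 85 mm and grips with 20 to 120 N. Pads are 22 mm wide; open, the fingers measure 114 mm over their backs; the gripper's body (76 mm by 85 mm) begins 54 mm behind the grasp point. The pads swing forward as they close: fully open they stand 13 mm farther back than shut.
Start: joints at [-1.417, 0.276, 1.505, -0, 1.361, -0.121], TCP at [0.156, -0.553, 0.248] pointing down, gripper open.
Joint ranges: [-2.89, 2.89], [-0.75, 2.08], [0.22, 2.7], [-1.18, 4.32], [0.11, 2.71], [-2.7, 2.7]. Speed limits (rad/s): [2.57, 2.57, 3.14, 3.14, 3.14, 3.14].

INTERFACE

Orientations are given as a unit quaternion [w, x, y, z].
In Python, from rig import get_state, get_image, sign_off, find_in, place_of, nose_length gives the robot as it stands.
- The arm moves only by the tool apply_moves, never from a script. Its argument "deltas" is one flat list of numbers, 5 for each row, row after row: the finger opening in mm, from 0 to 85.4, then the shift along the tool's x, y, z in mm, then the turn about the tool's z in degrees. A call has 1 to 12 rows; each row is the pose to reach, as a shift and turn from the pose commanded when the call began, along the tool's axes at that moment; what a row does not reach only later rows make up. A row lasts 1/12 s, in which the tool goes at most 41.7 mm and 7.16 degrees, less where a joint would pass 70% of its speed; a pose out of reach is approached as far as the arm can. A call with a gripper value outside its range is refused whole. The fingers move at their own pace and stop on an object; "squeeze" is the grip in N (left out, the last holds). Time passes only in rows, so rows that repeat a pose let the fingers close. It gives the time, the measured TCP pose, the force, the opening and the grip force at its end, in the units of the state.
- get_state(): the state, without advancing time (a new reading comes with each control period).
- get_image(name): name is "scene" or "side" or "wrist"; returns a dict with "frame" (480x640x3 uint8, red, green, blue), "K" (3x3 intrinsics, pixels), "position" and "orientation" of the camera in the world. Camera axes: x right, y down, z forward; pixel columns grow to the right and rows downward; lengths in m; the calibration is good to about 2 mm. A picture is of the moment at which its call begins. There is no depth.
- sign_off(): hands the job in; it is judged then, once.
Trained networks look in a picture, given as the dict that the camera call returned (one of the last four; its "shot" number tells which), for a name from the list of things; names that differ only in an ending like _2 or _b are one class to them, and where a whole thing is asked for, a point or a joint stands for the part that bears it (a point fixed in the world has none). Each returns a list of dicts, best first, with "score" (0 to 1); they miss things now and then, are a little off and sometimes report something else, mostly with a low value. They report only what shows in the picture. A call takes as long as a camera call.
- find_in(query, picture): "point" ([column, row] in pixels, amid what is visible of it).
- place_of(query, picture): "point" ([column, row] in pixels: a listed point, or the origin of a listed thing).
The state is a dict: "clock": time; "qpos": joint angles; "qd": joint speeds; "effort": joint torques, N m; "position": TCP position; "ee_rot": TCP orientation; "contact_force": force on the tool from outside, world axes, zero at the start; "moment": the same for the moment, N m; "width": finger opening in m; "gripper_force": force on a finger pad.
Only numpy, scipy, OpenCV 4.12 (cv2) and the standard library are available. Lean on these libraries where they do the work, as an engineer would, in place of code of your own. Each camera call takes 0.05 s, during which the arm holds its last target. There are 200 camera calls.

TASK

The dip meters have been calibrated; put the kit away. Stand every buffer vial that is out on the bench upright in a pocket of its own in the kit box, then swing the clear lid over and press it down on its gasket until the orange front clip snaps over the lid's lip and holds it shut. Stand every dip meter upright, grey-white cap end down, in a socket of its own in the white meter stand, and hang the rinse beaker by its handle on the draining hook; leave the timer and the pocket book where they lie.

Things in the scene. Friction and masses are not known exactly. Their poses are not given: they have to be found in the camera images.
- kit_box: Fixed grey box, 126 mm (x) by 176 mm (y), rim 50 mm high with an orange gasket bead; the clip side faces -x, the hinge is at the back (+x). A grey insert, top 32 mm up, has a row of four square pockets, 30 mm wide, along y, dark floors 6 mm up. Inside it is 118 mm deep in x: hold vials with the fingers closing along x. A seated vial stands 70 mm high. Origin: centre of the underside.
- pocket_0 (a point): Centre of the floor of pocket 0 of the kit box (pockets at y = -57, -19, 19, 57 mm in the box frame, x = 0, 6 mm above the bench); axes as the box.
- pocket_1 (a point): Centre of the floor of pocket 1 of the kit box (pockets at y = -57, -19, 19, 57 mm in the box frame, x = 0, 6 mm above the bench); axes as the box.
- pocket_2 (a point): Centre of the floor of pocket 2 of the kit box (pockets at y = -57, -19, 19, 57 mm in the box frame, x = 0, 6 mm above the bench); axes as the box.
- pocket_3 (a point): Centre of the floor of pocket 3 of the kit box (pockets at y = -57, -19, 19, 57 mm in the box frame, x = 0, 6 mm above the bench); axes as the box.
- kit_lid (a joint): Lid angle, rad. About 1.64 to 1.79: leaning open behind the box. Friction hinge (0.16 N m): it stays where it is left. At 0 it lies on the gasket, not latched; pressing squeezes the gasket to about -0.03, the clip catches, and it rests near -0.026, latched. The catch takes about 8 to 15 N straight down on the front pad.
- lid_hinge (a point): Point on the lid's hinge axis, in the middle of the back of the kit box, 49 mm above the bench; x is forwards to back of the box, y along the axis. The lid is a shell 126 mm deep, 176 mm wide, 28 mm high: lying level (joint -0.035) its front edge is 129 mm in front of this axis and its flat outer top 30 mm above it; the joint angle turns it up and back from there.
- lid_press (a point): Middle of the ribbed grey press pad on the outside (top) of the lid, 106 mm in front of the hinge axis and 31 mm above it when level; moves with the lid (its z is the outward normal of the lid's top).
- kit_clip (a joint): Angle of the sprung orange clip on the front of the kit box, rad: 0 upright (at rest, or latched over the lid's lip), about 0.12 while the lip pushes it outward; the spring returns it.
- meter_stand: Fixed white block, 74 mm (x) by 124 mm (y) by 68 mm high, with two upright rectangular sockets 32 mm (x) by 40 mm (y), side by side along y, 60 mm deep. Origin at the centre of its underside.
- socket_0 (a point): Centre of the floor of socket 0 of the meter stand (at y = -28 mm in the stand's frame, 8 mm above the bench); axes as the stand.
- socket_1 (a point): Centre of the floor of socket 1 of the meter stand (at y = 28 mm in the stand's frame, 8 mm above the bench); axes as the stand.
- drain_hook: Fixed draining hook: round foot 92 mm across, upright 8 mm steel rod that bends at 150 mm height into a level arm along the stand's -x (towards the robot), ending 101 mm out in a 14 mm upturned tip. Origin under the upright.
- hook_mid (a point): Middle of the level arm, on the rod's centre line, 50 mm out from the upright and 150 mm above the bench; x runs along the arm towards the upright.
- rinse_beaker: Empty white plastic beaker, 58 mm across the rim, 53 mm at the foot, 95 mm tall, about 70 g, with a handle loop on its +y side reaching 63 mm from the axis; origin at the centre of its underside, z up. Gripped across x near the rim it clears the handle.
- beaker_loop (a point): Centre of the handle's opening, 42.5 mm from the beaker's axis along its +y and 40 mm above its foot. The opening lies in the beaker's y-z plane: from 29 to 55 mm from the axis and from 19 to 58 mm above the foot; the handle bar is 7 mm thick.
- vial_0: Buffer vial, yellow with a white cap, closed, 25 mm in diameter and 64 mm tall (cap 20 mm in diameter from 52 mm up), 35 g, standing upright on the bench; origin at the centre of its underside, z up through the cap. May be absent (None).
- vial_1: Buffer vial, rose with a black cap, closed, 25 mm in diameter and 64 mm tall (cap 20 mm in diameter from 52 mm up), 35 g, standing upright on the bench; origin at the centre of its underside, z up through the cap. May be absent (None).
- vial_2: Buffer vial, blue with a white cap, closed, 25 mm in diameter and 64 mm tall (cap 20 mm in diameter from 52 mm up), 35 g, standing upright on the bench; origin at the centre of its underside, z up through the cap. May be absent (None).
- vial_3: Buffer vial, rose with a black cap, closed, 25 mm in diameter and 64 mm tall (cap 20 mm in diameter from 52 mm up), 35 g, standing upright on the bench; origin at the centre of its underside, z up through the cap. May be absent (None).
- meter_0: One pen-shaped dip meter, black body with a green top and a pale cap as its lower end, 28 mm (x) by 35 mm (y) by 149 mm (z), 90 g, widest from 49 to 130 mm up, standing upright on its cap; origin at the centre of its underside, z up.
- meter_1: One pen-shaped dip meter, black body with a green top and a pale cap as its lower end, 28 mm (x) by 35 mm (y) by 149 mm (z), 90 g, widest from 49 to 130 mm up, standing upright on its cap; origin at the centre of its underside, z up.
- timer: Small white bench timer, 64 by 70 by 21 mm, to be left where it lies.
- pocket_book: Black pocket book, 93 by 136 by 24 mm, to be left where it lies.

How it is judged:
On the way, in this order (a step that is already met when the one before it is completed fails the run):
1. every vial that is present stands upright in a pocket of the kit box, let go (x of vial_0 in the frame of kit_box between -0.012 and 0.012 m and y of vial_0 in the frame of kit_box between -0.072 and 0.072 m and z of each of vial_0, vial_1, vial_2, vial_3 in the frame of kit_box below 0.014 m and angle between each of vial_0, vial_1, vial_2, vial_3's own z axis and vertical below 0.25 rad and x of vial_1 in the frame of kit_box between -0.012 and 0.012 m and y of vial_1 in the frame of kit_box between -0.072 and 0.072 m and x of vial_2 in the frame of kit_box between -0.012 and 0.012 m and y of vial_2 in the frame of kit_box between -0.072 and 0.072 m and x of vial_3 in the frame of kit_box between -0.012 and 0.012 m and y of vial_3 in the frame of kit_box between -0.072 and 0.072 m and contact force between each of vial_0, vial_1, vial_2, vial_3 and the fingers below 0.1 N), for 0.2 s.
2. the lid is shut on its gasket and held by the clip alone, the arm off it (value of joint kit_lid below -0.015 rad and value of joint kit_clip below 0.05 rad and contact force between kit_lid and the arm below 0.3 N and contact force between kit_lid and the fingers below 0.3 N), for 0.3 s.
At the end, for the whole second after the job is handed in: Vials upright on the pocket floors; lid angle under -0.015 rad and clip angle under 0.05 rad; meters upright on the socket floors; beaker hung on the arm by its handle (its opening within 35 mm below, 25 beside, 40 along hook_mid) (x of vial_0 in the frame of kit_box between -0.012 and 0.012 m and y of vial_0 in the frame of kit_box between -0.072 and 0.072 m and z of each of vial_0, vial_1, vial_2, vial_3 in the frame of kit_box below 0.014 m and angle between each of vial_0, vial_1, vial_2, vial_3's own z axis and vertical below 0.25 rad and x of vial_1 in the frame of kit_box between -0.012 and 0.012 m and y of vial_1 in the frame of kit_box between -0.072 and 0.072 m and x of vial_2 in the frame of kit_box between -0.012 and 0.012 m and y of vial_2 in the frame of kit_box between -0.072 and 0.072 m and x of vial_3 in the frame of kit_box between -0.012 and 0.012 m and y of vial_3 in the frame of kit_box between -0.072 and 0.072 m and value of joint kit_lid below -0.015 rad and value of joint kit_clip below 0.05 rad and x of meter_0 in the frame of meter_stand between -0.012 and 0.012 m and y of meter_0 in the frame of meter_stand between -0.045 and 0.045 m and z of each of meter_0, meter_1 in the frame of meter_stand below 0.016 m and angle between each of meter_0, meter_1's own z axis and vertical below 0.2 rad and x of meter_1 in the frame of meter_stand between -0.012 and 0.012 m and y of meter_1 in the frame of meter_stand between -0.045 and 0.045 m and x of beaker_loop in the frame of hook_mid between -0.04 and 0.04 m and y of beaker_loop in the frame of hook_mid between -0.025 and 0.025 m and z of beaker_loop in the frame of hook_mid between -0.035 and 0.005 m); the robot touches nothing.
It fails at once if the timer is shoved more than 3 cm (distance of timer from where it was at the start of the episode above 0.03 m).
It fails at once if the pocket book is shoved more than 3 cm (distance of pocket_book from where it was at the start of the episode above 0.03 m).
Of vial_0, vial_1, vial_2, vial_3 only 3 to 4 are there at a start; the rules pass over those that are not, and their reading is None.
At some moment in a run one of rinse_beaker may be knocked a few centimetres aside while the robot is not near it.
Once in a run the grip may slacken for a moment while it holds something.
It also fails if it takes over 208 s, if anything falls off the work surface, if the arm or the gripper's body presses on something with over 40 N, if the wrist force passes 120 N, or if a joint passes its speed limit or range.

## Working session

There is one attempt and no reset: what is moved stays moved. The work goes in short steps, Python scripts to look and compute and a tool call to move; the robot and the scene stay as the last step left them, time stands still between calls to the robot, and variables do not carry over. Pictures are saved under pics/ and viewed, at most 14 in all, crops included, and the job is handed in when it is done.

Besides the shell and the picture viewer there is one more tool, called as name(argument=value, ...) on one line, values as JSON. apply_moves: Moves the arm, as the interface text tells. Its arguments: {"type":"object","properties":{"deltas":{"type":"array"},"squeeze":{"type":"number"}},"required":["deltas"]}

```bash
ls; mkdir -p pics; cat > h.py <<'E'
import numpy as np,cv2
from scipy.spatial.transform import Rotation as R
from rig import *
def rot(q): return R.from_quat([q[1],q[2],q[3],q[0]]).as_matrix()
def toz(im,px,z):
    d=rot(im['orientation'])@np.linalg.inv(im['K'])@np.array([px[0],px[1],1.]); c=np.array(im['position'])
    return c+d*(z-c[2])/d[2]
def proj(im,p):
    v=im['K']@(rot(im['orientation']).T@(np.array(p)-im['position'])); return v[:2]/v[2]
def save(im,n): cv2.imwrite(f'pics/{n}.png',cv2.cvtColor(im['frame'],cv2.COLOR_RGB2BGR))
def tri(ims,pxs):
    A=np.zeros((3,3));b=np.zeros(3)
    for im,px in zip(ims,pxs):
        d=rot(im['orientation'])@np.linalg.inv(im['K'])@np.array([px[0],px[1],1.]);d/=np.linalg.norm(d)
        P=np.eye(3)-np.outer(d,d);A+=P;b+=P@np.array(im['position'])
    return np.linalg.solve(A,b)
def totool(p):
    s=get_state(); return rot(s['ee_rot']).T@(np.array(p)-s['position'])*1000
E
python3 - <<'E'
from h import *
np.set_printoptions(precision=3,suppress=True)
s=get_state();print(s,nose_length if not callable(nose_length) else nose_length())
for n in ['scene','side']:
    im=get_image(n);save(im,n+'0');print(n,im['position'])
    H=dict(vial_0=0,meter_0=0,rinse_beaker=0,kit_box=0,meter_stand=0,drain_hook=0,timer=0,pocket_book=0,pocket_0=.006,pocket_3=.006,socket_0=.008,socket_1=.008,hook_mid=.15,beaker_loop=.04,lid_hinge=.049)
    for q,z in H.items():
        print(q,[(round(r['score'],2),np.round(r['point']),toz(im,r['point'],z)[:2]) for r in place_of(q,im)[:6] if r['score']>.15])
E
```

```text
pics
{'clock': 0.0, 'qpos': array([-1.417,  0.277,  1.506,  0.   ,  1.361, -0.121]), 'qd': array([ 0.002, -0.001,  0.   ,  0.   , -0.   ,  0.001]), 'effort': array([ -0.003, -41.678, -24.581,  -0.001,   0.011,  -0.   ]), 'position': array([ 0.156, -0.553,  0.247]), 'ee_rot': array([-0.001,  0.991,  0.137, -0.   ]), 'contact_force': array([0.259, 0.435, 0.618]), 'moment': array([-0.004,  0.   ,  0.015]), 'gripper_force': 0.0, 'width': 0.08555421040988347} 0.017
scene [-0.053 -0.971  1.106]
vial_0 [(0.5, array([342., 289.]), array([ 0.55 , -0.164])), (0.44, array([331., 275.]), array([ 0.558, -0.095]))]
meter_0 [(0.95, array([391., 365.]), array([ 0.499, -0.461])), (0.93, array([342., 346.]), array([ 0.425, -0.335]))]
rinse_beaker [(0.62, array([351., 243.]), array([ 0.704, -0.007])), (0.48, array([231., 220.]), array([0.417, 0.346]))]
kit_box [(0.82, array([289., 244.]), array([0.526, 0.112])), (0.49, array([329., 274.]), array([ 0.555, -0.088])), (0.29, array([349., 246.]), array([ 0.69 , -0.016]))]
meter_stand [(0.76, array([377., 317.]), array([ 0.569, -0.313]))]
drain_hook [(0.7, 
[... 2105 characters left out ...]
25])), (0.7, array([280., 291.]), array([0.531, 0.049]))]
pocket_3 [(0.96, array([236., 309.]), array([0.527, 0.162])), (0.82, array([263., 297.]), array([0.532, 0.091])), (0.76, array([247., 297.]), array([0.549, 0.125])), (0.7, array([280., 291.]), array([0.531, 0.049]))]
socket_0 [(0.68, array([406., 232.]), array([ 0.567, -0.335])), (0.62, array([392., 240.]), array([ 0.557, -0.286]))]
socket_1 [(0.68, array([406., 232.]), array([ 0.567, -0.335])), (0.62, array([392., 240.]), array([ 0.557, -0.286]))]
hook_mid [(0.83, array([128., 271.]), array([0.612, 0.358]))]
beaker_loop [(0.62, array([151., 379.]), array([0.411, 0.385]))]
lid_hinge [(0.89, array([247., 268.]), array([0.597, 0.102]))]
```

View pics/scene0.png

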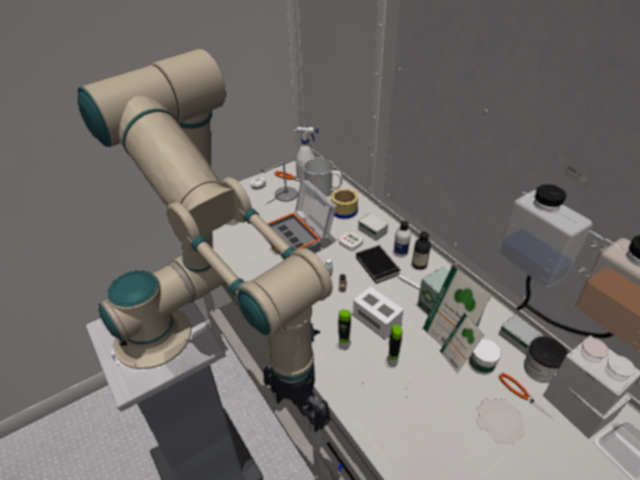

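View pics/side0.png

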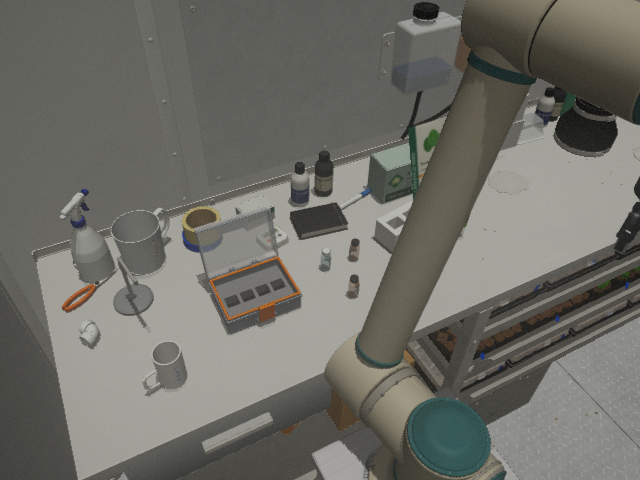

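The side view shows three vials out: rose at (355,250) and (353,287), blue at (326,260). The kit box is at (256,295) with its lid leaning open, the beaker at (168,365), the hook at (133,300), the stand near (400,230). The meters show only in the scene view, at (345,325) and (395,343).

```bash
cat >> h.py <<'E'
def go(p,yaw=None):
    """tool-frame shift (mm) and turn (deg) to reach world p, tool-x heading yaw deg"""
    s=get_state();M=rot(s['ee_rot']);cur=np.degrees(np.arctan2(M[1,0],M[0,0]))
    t=0 if yaw is None else (cur-yaw+180)%360-180
    print('go',p,'->',np.round(totool(p),1),'turn',round(t,1))
E
python3 - <<'E'
from h import *
go([.47,-.12,.33],90)
E
```

```text
go [0.47, -0.12, 0.33] -> [ 419.8 -332.   -81.7] turn -74.3
```

apply_moves(deltas=[85,420,-332,-82,-74,85,420,-332,-82,-74,85,420,-332,-82,-74,85,420,-332,-82,-74,85,420,-332,-82,-74,85,420,-332,-82,-74,85,420,-332,-82,-74,85,420,-332,-82,-74,85,420,-332,-82,-74,85,420,-332,-82,-74,85,420,-332,-82,-74,85,420,-332,-82,-74], squeeze=40)

```text
clock: 2.6
position: [0.4468, -0.1513, 0.3246]
ee_rot: [0.001, 0.708, 0.706, 0.0]
contact_force: [0.7, -1.9, -0.6]
width: 0.0853
gripper_force: 0.0
```

```bash
python3 - <<'E'
from h import *
np.set_printoptions(precision=3,suppress=True)
s=get_state();print(s['clock'],s['position'])
im=get_image('wrist');save(im,'w1');print(im['position'],im['K'][0,0])
im2=get_image('scene');
for n,i in [('w',im),('s',im2)]:
    for q,z in dict(vial_0=0,meter_0=0,meter_stand=0,socket_0=.008,pocket_0=.006,kit_box=0,pocket_book=0,timer=0).items():
        print(n,q,[(round(r['score'],2),np.round(r['point']),toz(i,r['point'],z)[:2]) for r in place_of(q,i)[:6] if r['score']>.15])
E
```

```text
2.6 [ 0.447 -0.151  0.325]
[ 0.447 -0.083  0.451] 365.3940735589161
w vial_0 [(0.92, array([401., 206.]), array([ 0.55 , -0.161])), (0.83, array([320., 161.]), array([ 0.451, -0.105])), (0.61, array([406., 145.]), array([ 0.553, -0.087]))]
w meter_0 [(0.82, array([306., 337.]), array([ 0.43 , -0.342])), (0.41, array([359., 410.]), array([ 0.507, -0.463]))]
w meter_stand [(0.77, array([403., 318.]), array([ 0.562, -0.314]))]
w socket_0 [(0.84, array([404., 306.]), array([ 0.56 , -0.292])), (0.7, array([407., 344.]), array([ 0.568, -0.349]))]
w pocket_0 [(0.76, array([397.,   8.]), array([0.533, 0.054]))]
w kit_box []
w pocket_book [(0.97, array([526., 194.]), array([ 0.705, -0.146])), (0.66, array([398., 210.]), array([ 0.547, -0.166]))]
w timer [(0.81, array([541.,  68.]), array([ 0.7  , -0.004]))]
s vial_0 [(0.66, array([342., 291.]), array([ 0.547, -0.168])), (0.63, array([328., 277.]), array([ 0.545, -0.096])), (0.49, array([304., 291.]), array([ 0.449, -0.101]))]
s meter_0 [(0.74, array([391., 366.]), array([ 0.497, -0.464])), (0.7, array([376., 264.]), array([ 0.708, -0.14 ])), 
[... 170 characters left out ...]
([ 0.568, -0.295]))]
s pocket_0 [(0.82, array([302., 248.]), array([0.548, 0.061])), (0.76, array([287., 236.]), array([0.535, 0.143])), (0.72, array([284., 233.]), array([0.536, 0.163])), (0.71, array([295., 246.]), array([0.534, 0.087])), (0.51, array([275., 165.]), array([0.729, 0.564])), (0.48, array([378., 320.]), array([ 0.563, -0.326]))]
s kit_box [(0.88, array([290., 240.]), array([0.537, 0.127])), (0.45, array([385., 322.]), array([ 0.576, -0.341])), (0.23, array([320., 197.]), array([0.764, 0.273]))]
s pocket_book [(0.77, array([378., 264.]), array([ 0.712, -0.142])), (0.29, array([392., 366.]), array([ 0.499, -0.464]))]
s timer [(0.7, array([353., 243.]), array([ 0.709, -0.012]))]
```

View pics/w1.png

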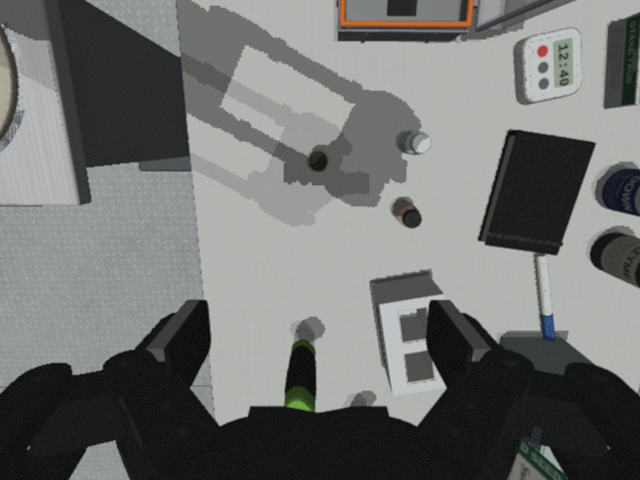

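The wrist view shows vials at (318,160) rose, (416,143) blue and (408,212) rose, and no yellow one. The box edge runs parallel to the axes and the stand is turned about 8°. I'll take a closer look next.

```bash
python3 - <<'E'
from h import *
go([.49,-.18,.18],90)
E
```

```text
go [0.49, -0.18, 0.18] -> [-26.4  44.2 144. ] turn -0.3
```

apply_moves(deltas=[70,-26,44,144,0,70,-26,44,144,0,70,-26,44,144,0,70,-26,44,144,0,70,-26,44,144,0,70,-26,44,144,0])

```text
clock: 4.0
position: [0.4893, -0.1791, 0.179]
ee_rot: [-0.002, 0.709, 0.706, -0.001]
contact_force: [0.1, -0.2, 0.2]
width: 0.0701
gripper_force: 0.0
```

```bash
python3 - <<'E'
from h import *
np.set_printoptions(precision=3,suppress=True)
s=get_state();print(s['position'])
for k in range(2):
    im=get_image('wrist');
    for q,z in dict(vial_0=0,pocket_0=.006).items():
        print(q,[(round(r['score'],2),np.round(r['point']),toz(im,r['point'],z)[:2]) for r in place_of(q,im)[:6] if r['score']>.15])
save(im,'w2')
E
```

```text
[ 0.489 -0.179  0.179]
vial_0 [(0.72, array([397., 108.]), array([ 0.552, -0.085])), (0.7, array([267., 134.]), array([ 0.449, -0.105])), (0.69, array([388., 206.]), array([ 0.548, -0.164]))]
pocket_0 []
vial_0 [(0.91, array([265., 133.]), array([ 0.449, -0.105])), (0.82, array([388., 207.]), array([ 0.551, -0.166])), (0.56, array([392., 104.]), array([ 0.551, -0.084]))]
pocket_0 [(0.32, array([255., 384.]), array([ 0.43 , -0.336]))]
```

View pics/w2.png

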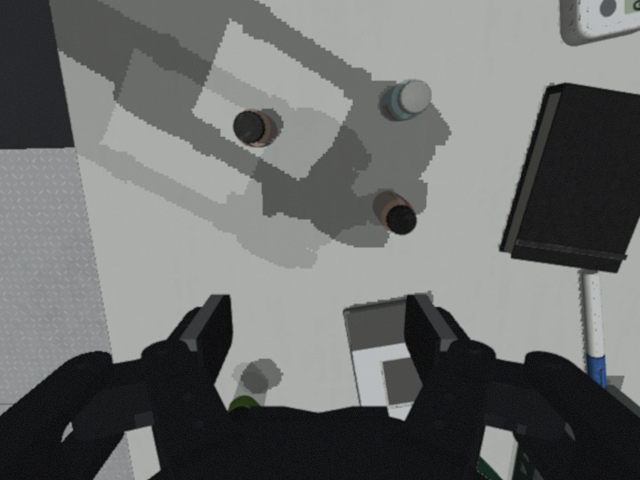

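The caps show clearly at (250,128), (413,98) and (400,220), so I'll cross-check the vials with cap-top heights.

```bash
python3 - <<'E'
from h import *
im=get_image('wrist')
for p in [(250,128),(413,98),(400,220)]: print(np.round(toz(im,p,.064),4))
go([.449,-.1045,.10],90); go([.449,-.1045,.046],90)
E
```

```text
[ 0.4483 -0.1031  0.064 ]
[ 0.551  -0.0857  0.064 ]
[ 0.5471 -0.1634  0.064 ]
go [0.449, -0.1045, 0.1] -> [ 75.1 -41.9  81.5] turn -0.2
go [0.449, -0.1045, 0.046] -> [ 75.2 -42.1 135.5] turn -0.2
```

apply_moves(deltas=[55,75,-42,60,0,55,75,-42,60,0,55,75,-42,60,0,55,75,-42,100,0,55,75,-42,133,0,55,75,-42,133,0,55,75,-42,133,0,15,75,-42,133,0,15,75,-42,133,0,15,75,-42,133,0,15,75,-42,133,0,15,75,-42,133,0])

```text
clock: 5.35
position: [0.4498, -0.1051, 0.0491]
ee_rot: [0.002, 0.709, 0.705, 0.001]
contact_force: [-1.3, -0.3, 5.7]
width: 0.0233
gripper_force: 38.4
```

```bash
python3 - <<'E'
from h import *
s=get_state();print(s['position'],s['width'],s['gripper_force']);go([.50,.02,.15],90)
E
```

```text
[ 0.44976484 -0.10513336  0.04907398] 0.02328227841609619 38.4219288371969
go [0.5, 0.02, 0.15] -> [ 125.2   50.1 -101. ] turn -0.3
```

apply_moves(deltas=[15,0,0,-50,0,15,0,0,-90,0,15,155,82,-120,0,15,155,82,-120,0,15,155,82,-120,0,15,155,82,-120,0,15,155,82,-120,0,15,155,82,-120,0,15,155,82,-120,0,15,155,82,-120,0])

```text
clock: 6.18
position: [0.53, 0.0494, 0.167]
ee_rot: [-0.0, 0.709, 0.705, -0.001]
contact_force: [-0.1, -0.1, -0.6]
width: 0.0237
gripper_force: 39.2
```

```bash
python3 - <<'E'
from h import *
np.set_printoptions(precision=3,suppress=True)
s=get_state();print(s['position'],s['width'],s['gripper_force'])
im=get_image('wrist');save(im,'w3')
for q,z in dict(pocket_0=.006,kit_box=0,lid_hinge=.049).items():
    print(q,[(round(r['score'],2),np.round(r['point']),toz(im,r['point'],z)[:2]) for r in place_of(q,im)[:6] if r['score']>.15])
E
```

```text
[0.53  0.049 0.167] 0.023703923108225698 39.196646041818894
pocket_0 [(0.95, array([320.,  68.]), array([0.532, 0.168])), (0.93, array([322., 173.]), array([0.533, 0.094])), (0.73, array([319., 226.]), array([0.531, 0.052])), (0.58, array([320., 124.]), array([0.532, 0.13 ]))]
kit_box [(0.74, array([318., 151.]), array([0.53, 0.11]))]
lid_hinge [(0.94, array([420., 153.]), array([0.597, 0.11 ]))]
```

View pics/w3.png

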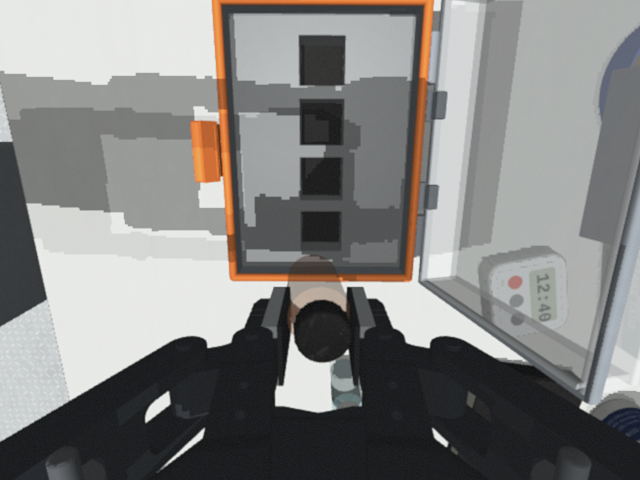

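The view shows the four pockets at (322,60), (321,121), (320,178) and (321,227), and the vial held between the pads with its cap at (322,330).

```bash
python3 - <<'E'
from h import *
np.set_printoptions(precision=4,suppress=True)
im=get_image('wrist');s=get_state();p=s['position']
for q in [(322,60),(322,122),(321,178),(321,227)]: print(toz(im,q,.032)[:2])
# box rim corners z=.05
for q in [(214,2),(431,2),(410,278),(231,278)]: print('rim',toz(im,q,.05)[:2])
for dz in (-.049,.003,.015): print(dz,proj(im,p+[0,0,dz]))
g=cv2.cvtColor(im['frame'],cv2.COLOR_RGB2GRAY)
print(s['qpos'])
E
```

```text
[0.5338 0.1684]
[0.5337 0.1301]
[0.5328 0.0926]
[0.5326 0.0571]
rim [0.4708 0.1961]
rim [0.5973 0.1952]
rim [0.5954 0.0238]
rim [0.4686 0.0247]
-0.049 [317.9682 279.6773]
0.003 [317.8941 330.2561]
0.015 [317.8685 347.6865]
[-0.0378  0.273   1.7233 -0.0003  1.1459 -0.0315]
```

apply_moves(deltas=[15,118,2,0,0,15,118,2,0,0,15,118,2,0,0,15,118,2,30,0,15,118,2,60,0,15,118,2,75,0,15,118,2,75,0,15,118,2,75,0])

```text
clock: 7.1
position: [0.533, 0.1678, 0.0913]
ee_rot: [-0.001, 0.709, 0.705, -0.001]
contact_force: [0.6, 0.4, 0.6]
width: 0.0234
gripper_force: 39.2
```

```bash
python3 - <<'E'
from h import *
np.set_printoptions(precision=4,suppress=True)
im=get_image('wrist');s=get_state();p=s['position'];print(p,s['contact_force'])
save(im,'w4')
for dz in (-.049,.003,.015): print(dz,proj(im,p+[0,0,dz]))
print([proj(im,[.533,y,.032]) for y in (.167,.129)])
E
```

```text
[0.5341 0.1679 0.0925] [-0.874  -0.3136  0.3368]
-0.049 [319.874  280.4333]
0.003 [320.3378 331.7224]
0.015 [320.498 349.448]
[array([317.7719, 274.2825]), array([318.1671, 337.3604])]
```

View pics/w4.png

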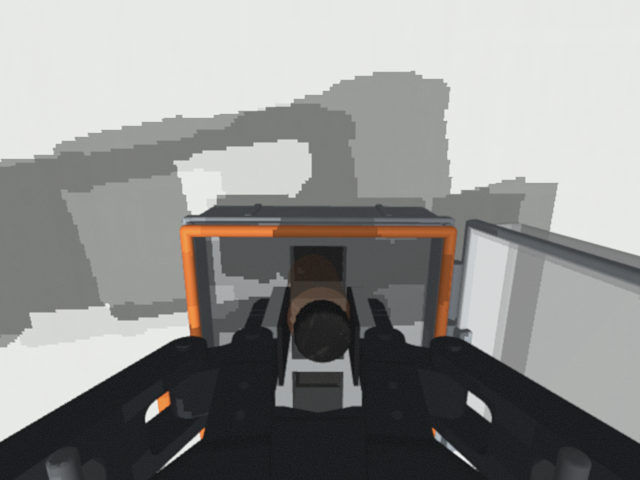

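The vial base sits centred in the pocket opening (x 290–347, far edge at row 246). Lowering it and releasing.

apply_moves(deltas=[15,0,0,20,0,15,0,0,36,0,15,0,0,36,0,15,0,0,36,0,45,0,0,35,0,45,0,0,35,0,45,0,0,35,0,45,0,0,0,0,45,0,0,-30,0,45,0,0,-70,0,45,0,0,-70,0])

```text
clock: 8.07
position: [0.5383, 0.1694, 0.1702]
ee_rot: [0.004, 0.709, 0.706, 0.006]
contact_force: [1.6, 0.9, 0.9]
width: 0.0448
gripper_force: 0.0
```

```bash
python3 - <<'E'
from h import *
np.set_printoptions(precision=4,suppress=True)
s=get_state();print(s['position'],s['contact_force'])
im=get_image('side')
print([(round(r['score'],2),np.round(r['point']),toz(im,r['point'],.006)[:2]) for r in place_of('vial_0',im)[:6] if r['score']>.15])
x=im['frame'][240:345,180:380];cv2.imwrite('pics/s1.png',cv2.resize(x[:,:,::-1],None,fx=4,fy=4))
go([.552,-.086,.15],90)
E
```

```text
[0.5383 0.1694 0.1702] [1.5976 0.8721 0.916 ]
[(0.77, array([234., 307.]), array([0.5349, 0.1641])), (0.46, array([352., 257.]), array([ 0.5496, -0.1612]))]
go [0.552, -0.086, 0.15] -> [-254.6   18.2   14.5] turn -0.2
```

View pics/s1.png

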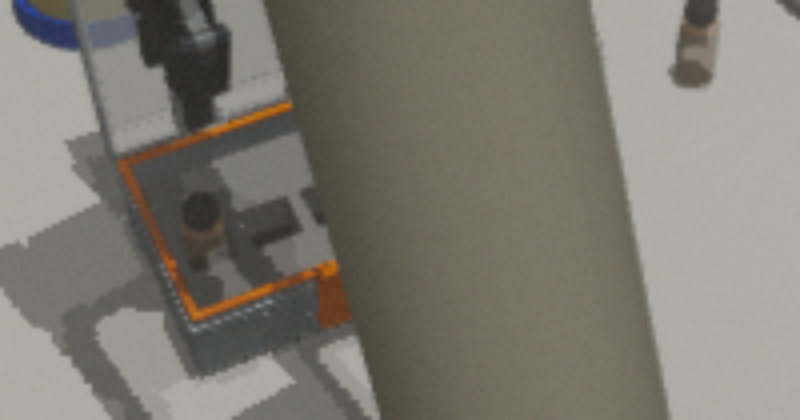

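Vial A stands in pocket 3, at (200,225) in the crop. Next is the blue vial.

apply_moves(deltas=[50,-255,16,0,0,50,-255,16,0,0,50,-255,16,0,0,50,-255,16,0,0,50,-255,16,0,0,50,-255,16,0,0,50,-255,16,20,0,50,-255,16,40,0,50,-255,16,50,0,50,-255,16,50,0])

```text
clock: 9.0
position: [0.5455, -0.0861, 0.1085]
ee_rot: [-0.004, 0.709, 0.705, -0.002]
contact_force: [-0.3, 1.1, -1.0]
width: 0.0497
gripper_force: 0.0
```

```bash
python3 - <<'E'
from h import *
np.set_printoptions(precision=4,suppress=True)
im=get_image('wrist');s=get_state();print(s['position']);save(im,'w5')
print([(round(r['score'],2),np.round(r['point']),toz(im,r['point'],0)[:2]) for r in place_of('vial_0',im)[:6] if r['score']>.15])
# where an upright vial centred on TCP would show
p=s['position'];print([proj(im,[.552,-.0855,z]) for z in (0,.052,.064)])
go([.552,-.0855,.048],90)
E
```

```text
[ 0.5467 -0.086   0.1101]
[(0.93, array([326., 352.]), array([ 0.55  , -0.1644])), (0.89, array([328., 245.]), array([ 0.5518, -0.0841]))]
[array([328.6449, 246.9765]), array([330.6854, 273.9197]), array([331.3158, 282.243 ])]
go [0.552, -0.0855, 0.048] -> [ 0.6  4.3 63.4] turn -0.2
```

View pics/w5.png

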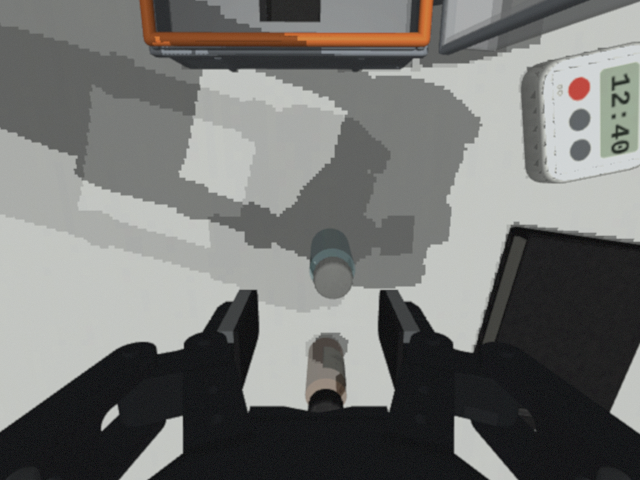

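The cap at (333,280) matches the projection. I'll grasp it, lift it and carry it toward pocket 2.

apply_moves(deltas=[50,1,5,30,0,50,1,5,64,0,50,1,5,64,0,50,1,5,64,0,15,1,5,64,0,15,1,5,64,0,15,1,5,64,0,15,1,5,64,0,15,1,5,64,0,15,1,5,30,0,15,1,5,-20,0,15,1,5,-55,0])

```text
clock: 10.1
position: [0.5524, -0.0856, 0.1665]
ee_rot: [-0.001, 0.709, 0.705, -0.001]
contact_force: [1.8, -0.4, -0.6]
width: 0.0231
gripper_force: 39.4
```

```bash
python3 - <<'E'
from h import *
np.set_printoptions(precision=4,suppress=True)
s=get_state();print(s['position'],s['width'],s['gripper_force'])
go([.533,.129,.16],90)
E
```

```text
[ 0.5524 -0.0856  0.1665] 0.023130526560567775 39.42154124903027
go [0.533, 0.129, 0.16] -> [214.5 -20.4   6.6] turn -0.3
```

apply_moves(deltas=[15,214,-20,0,0,15,214,-20,0,0,15,214,-20,0,0,15,214,-20,0,0,15,214,-20,0,0,15,214,-20,0,0,15,214,-20,40,0,15,214,-20,75,0,15,214,-20,75,0,15,214,-20,75,0])

```text
clock: 10.93
position: [0.5329, 0.128, 0.0895]
ee_rot: [-0.001, 0.709, 0.706, -0.002]
contact_force: [0.7, 0.3, -0.4]
width: 0.0232
gripper_force: 39.4
```

```bash
cat > chk.py <<'E'
from h import *
np.set_printoptions(precision=4,suppress=True)
import sys
im=get_image('wrist');s=get_state();p=s['position'];print(p,s['contact_force'],s['width'])
save(im,sys.argv[1])
print([(round(r['score'],2),np.round(r['point']),toz(im,r['point'],float(sys.argv[2]))[:2]) for r in place_of('vial_0',im)[:6] if r['score']>.15])
print([(round(r['score'],2),np.round(r['point']),toz(im,r['point'],.006)[:2]) for r in place_of('pocket_0',im)[:6] if r['score']>.15])
E
python3 chk.py w6 .042
```

```text
[0.5348 0.128  0.0911] [ 0.1195 -0.1925 -0.0551] 0.022933168021807202
[(0.85, array([319., 191.]), array([0.5338, 0.1735])), (0.55, array([312., 278.]), array([0.5297, 0.1298]))]
[(0.89, array([316., 255.]), array([0.5315, 0.1307])), (0.81, array([320., 368.]), array([0.5338, 0.0526]))]
```

View pics/w6.png

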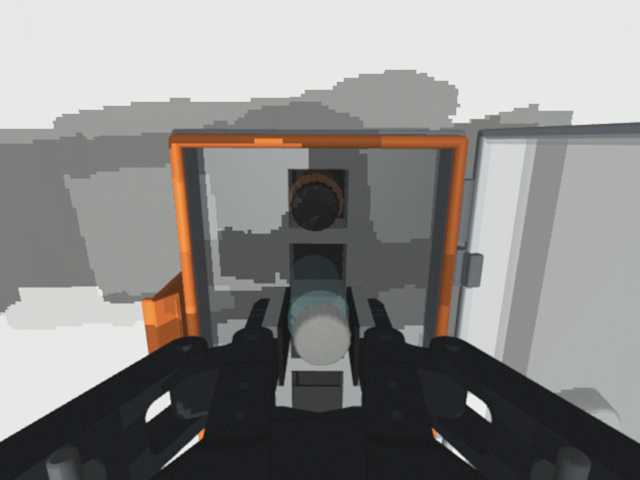

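apply_moves(deltas=[15,1.5,-1,20,0,15,1.5,-1,35,0,15,1.5,-1,35,0,15,1.5,-1,35,0,45,1.5,-1,34,0,45,1.5,-1,34,0,45,1.5,-1,34,0,45,1.5,-1,0,0,45,1.5,-1,-30,0,45,1.5,-1,-70,0,45,1.5,-1,-70,0])

```text
clock: 12.0
position: [0.5384, 0.1305, 0.1681]
ee_rot: [0.005, 0.709, 0.706, 0.006]
contact_force: [1.5, -0.0, -0.4]
width: 0.045
gripper_force: 0.0
```

```bash
python3 - <<'E'
from h import *
np.set_printoptions(precision=4,suppress=True)
s=get_state();print(s['position'])
im=get_image('wrist');save(im,'w7')
print([(round(r['score'],2),np.round(r['point']),toz(im,r['point'],0.006)[:2]) for r in place_of('vial_0',im)[:6] if r['score']>.15])
go([.549,-.164,.11],90)
E
```

```text
[0.5384 0.1305 0.1681]
[(0.64, array([311., 231.]), array([0.5353, 0.1291])), (0.56, array([310., 183.]), array([0.5348, 0.1681]))]
go [0.549, -0.164, 0.11] -> [-294.    15.2   52.6] turn -0.3
```

apply_moves(deltas=[50,-294,17,0,0,50,-294,17,0,0,50,-294,17,0,0,50,-294,17,0,0,50,-294,17,0,0,50,-294,17,0,0,50,-294,17,0,0,50,-294,17,20,0,50,-294,17,40,0,50,-294,17,52,0,50,-294,17,52,0])

```text
clock: 13.02
position: [0.5458, -0.1636, 0.1039]
ee_rot: [-0.004, 0.709, 0.705, -0.002]
contact_force: [-0.7, 0.7, -0.1]
width: 0.0499
gripper_force: 0.0
```

```bash
python3 chk.py w8 0; python3 - <<'E'
from h import *
go([.549,-.164,.047],90)
E
```

```text
[ 0.547  -0.1637  0.1056] [ 0.6427 -0.2935 -0.4481] 0.05048976231943053
[(0.76, array([323., 250.]), array([ 0.5487, -0.1638])), (0.16, array([169., 464.]), array([ 0.4274, -0.3386]))]
[]
go [0.549, -0.164, 0.047] -> [ 0.1  0.1 61. ] turn -0.2
```

apply_moves(deltas=[50,0,0,30,0,50,0,0,60,0,50,0,0,60,0,50,0,0,60,0,15,0,0,60,0,15,0,0,60,0,15,0,0,60,0,15,0,0,60,0,15,0,0,60,0,15,0,0,30,0,15,0,0,-20,0,15,0,0,-60,0])

```text
clock: 14.17
position: [0.548, -0.1638, 0.1625]
ee_rot: [-0.001, 0.709, 0.706, -0.001]
contact_force: [0.4, -0.8, -1.0]
width: 0.023
gripper_force: 39.6
```

```bash
python3 - <<'E'
from h import *
np.set_printoptions(precision=4,suppress=True)
s=get_state();print(s['position'],s['width'],s['gripper_force'])
go([.534,.0915,.16],90)
E
```

```text
[ 0.548  -0.1638  0.1625] 0.022978514795807245 39.60943875294106
go [0.534, 0.0915, 0.16] -> [255.2 -15.1   2.8] turn -0.3
```

apply_moves(deltas=[15,255,-15,0,0,15,255,-15,0,0,15,255,-15,0,0,15,255,-15,0,0,15,255,-15,0,0,15,255,-15,0,0,15,255,-15,0,0,15,255,-15,40,0,15,255,-15,70,0,15,255,-15,70,0,15,255,-15,70,0])

```text
clock: 15.08
position: [0.534, 0.0906, 0.091]
ee_rot: [-0.001, 0.709, 0.706, -0.001]
contact_force: [-0.5, 0.2, 0.4]
width: 0.0231
gripper_force: 42.0
```

```bash
python3 chk.py w9 .042
```

```text
[0.5357 0.0905 0.0924] [ 1.0832 -0.4185  0.5017] 0.023227324116014008
[(0.87, array([314., 120.]), array([0.5327, 0.1681])), (0.82, array([318., 196.]), array([0.5341, 0.1337])), (0.8, array([314., 277.]), array([0.532 , 0.0922]))]
[(0.71, array([317., 254.]), array([0.5332, 0.0934]))]
```

View pics/w9.png

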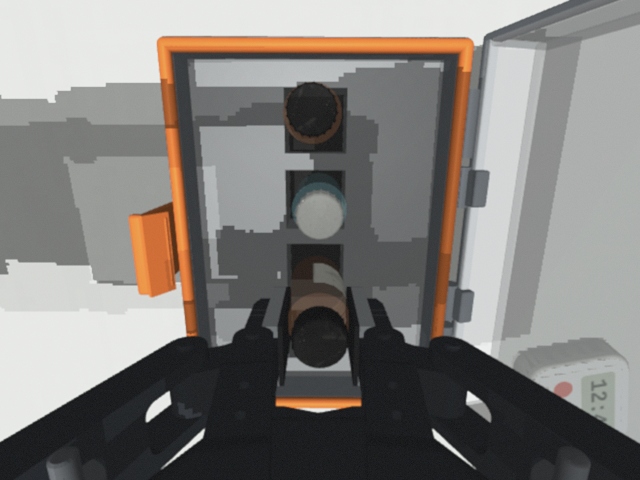

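Vials seated at (314,110) and (319,205); the third is lined up over pocket 1.

apply_moves(deltas=[15,1,0,20,0,15,1,0,36,0,15,1,0,36,0,15,1,0,36,0,45,1,0,35,0,45,1,0,35,0,45,1,0,35,0,45,1,0,0,0,45,1,0,-40,0,45,1,0,-80,0,45,1,0,-120,0,45,1,0,-140,0])

```text
clock: 16.23
position: [0.5373, 0.0918, 0.2368]
ee_rot: [0.003, 0.709, 0.705, 0.003]
contact_force: [0.5, -0.0, 0.5]
width: 0.0453
gripper_force: 0.0
```

```bash
python3 chk.py w10 .006; python3 - <<'E'
from h import *
np.set_printoptions(precision=3,suppress=True)
im=get_image('side');save(im,'s2');w=get_image('wrist')
for q,z in dict(lid_press=.15,lid_hinge=.049,kit_box=0,rinse_beaker=0,beaker_loop=.04,hook_mid=.15,drain_hook=0,vial_0=0,meter_0=0,timer=0).items():
  for i in (im,w):
    print(q,[(round(r['score'],2),np.round(r['point']),toz(i,r['point'],z)[:2]) for r in place_of(q,i)[:4] if r['score']>.2])
for px in [(202,245),(140,268),(258,210)]: print(toz(im,px,0))
go([.71,.11,.26],90)
E
```

```text
[0.5389 0.0918 0.2393] [ 1.4512 -0.0999  2.1377] 0.045045312974877384
[(0.92, array([311., 131.]), array([0.5333, 0.1693])), (0.83, array([321., 222.]), array([0.5424, 0.0833])), (0.61, array([312., 176.]), array([0.5336, 0.1283]))]
[(0.8, array([314., 174.]), array([0.5354, 0.1305])), (0.7, array([313., 213.]), array([0.5341, 0.0918])), (0.62, array([312., 133.]), array([0.5344, 0.168 ])), (0.57, array([310., 252.]), array([0.5316, 0.0513]))]
lid_press [(0.62, array([234., 227.]), array([0.639, 0.108]))]
lid_press [(0.94, array([517., 229.]), array([0.651, 0.11 ]))]
lid_hinge [(0.9, array([246., 267.]), array([0.602, 0.104]))]
lid_hinge [(0.94, array([387., 199.]), array([0.594, 0.113]))]
kit_box [(0.8, array([256., 303.]), array([0.527, 0.112])), (0.32, array([399., 236.]), array([ 0.567, -0.314]))]
kit_box [(0.89, array([314., 193.]), array([0.531, 0.111]))]
rinse_beaker [(0.56, array([172., 380.]), array([0.417, 0.347]))]
rinse_beaker []
beaker_loop [(0.62, array([153., 381.]), array([0.405, 0.382]))]
beaker_loop []
hook_mid [(0.63, array([131., 270.]), array([0.61 , 0.353]))]
hook_mid [(0.73, array([323., 228.]), array([0.539, 0.112]))]
drain_hook [(0.84, array([136., 300.]), array([0.661, 0.362]))]
drain_hook [(0.74, array([317., 211.]), array([0.534, 0.094]))]
vial_0 [(0.53, array([246., 306.]), array([0.528, 0.136])), (0.52, array([234., 304.]), array([0.548, 0.159]))]
vial_0 [(0.74, array([316., 134.]), array([0.534, 0.167])), (0.61, array([321., 228.]), array([0.538, 0.077]))]
meter_0 [(0.62, array([458., 232.]), array([ 0.509, -0.467])), (0.59, array([442., 267.]), array([ 0.426, -0.349]))]
meter_0 []
timer [(0.23, array([244., 268.]), array([0.643, 0.097]))]
timer [(0.71, array([315., 174.]), array([0.533, 0.13 ]))]
[0.768 0.164 0.   ]
[0.759 0.329 0.   ]
[ 0.83 -0.02  0.  ]
go [0.71, 0.11, 0.26] -> [ 18.9 174.8 -28.3] turn -0.3
```

View pics/s2.png

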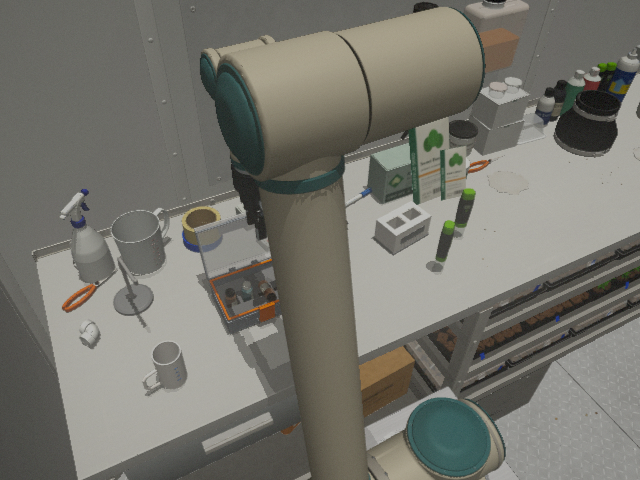

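The side view shows three vials in the box at about (230–265,290), the bench beside it clear, and both meters at (445,240) and (465,208). I'll check the third vial in the wrist frame.

```bash
python3 -c "
import cv2
i=cv2.imread('pics/w10.png')[90:330,220:540];cv2.imwrite('pics/w10c.png',cv2.resize(i,None,fx=2.4,fy=2.4))"
```

```text
(no output)
```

View pics/w10c.png

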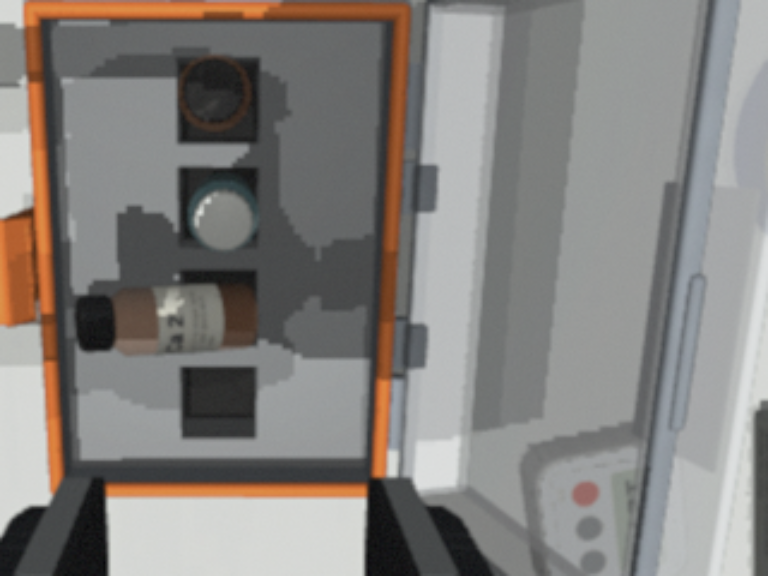

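The third vial has tipped over: it lies along x on the insert, cap toward -x, from (76,322) to (257,315) in the crop. I plan to pick it up across y, pivot it upright against the meter stand's top edge, stand it on the bench, and place it again.

```bash
python3 - <<'E'
from h import *
np.set_printoptions(precision=4,suppress=True)
im=get_image('wrist');s=get_state();print(s['position'])
f=lambda x,y:(220+x/2.4,90+y/2.4)
for p in [(76,322),(114,320),(257,316)]: print(toz(im,f(*p),.0445))
for p in [(185,285),(185,354)]: print('side',toz(im,f(*p),.0445))
print(find_in('vial_0',im)[:3])
go([.508,.086,.10],0)
E
```

```text
[0.5352 0.0919 0.2317]
[0.4773 0.0906 0.0445]
[0.4912 0.0913 0.0445]
[0.5434 0.0925 0.0445]
side [0.5174 0.1041 0.0445]
side [0.5169 0.0784 0.0445]
[{'point': [317.9, 180.9], 'score': 0.95}, {'point': [288.9, 227.5], 'score': 0.87}, {'point': [317.5, 130.8], 'score': 0.62}]
go [0.508, 0.086, 0.1] -> [ -6.  -27.1 131.7] turn 89.7
```

apply_moves(deltas=[45,-3,-26,60,7,45,-3,-26,110,14,45,-3,-26,110,21,45,-3,-26,110,28,45,-3,-26,110,35,45,-3,-26,110,42,45,-3,-26,110,49,45,-3,-26,110,56,45,-3,-26,110,63,45,-3,-26,110,70,45,-3,-26,110,77,45,-3,-26,110,84])

```text
clock: 18.58
position: [0.5092, 0.0889, 0.1217]
ee_rot: [0.0, 0.999, 0.047, 0.0]
contact_force: [-0.6, 0.8, 0.3]
width: 0.045
gripper_force: 0.0
```

apply_moves(deltas=[45,0,0,0,6,45,0,0,0,6])

```text
clock: 18.75
position: [0.5092, 0.089, 0.1217]
ee_rot: [0.0, 1.0, -0.003, 0.0]
contact_force: [-0.8, 0.8, -0.0]
width: 0.0452
gripper_force: 0.0
```

```bash
python3 - <<'E'
from h import *
np.set_printoptions(precision=4,suppress=True)
im=get_image('wrist');s=get_state();print(s['position'],s['width']);save(im,'w11')
print(find_in('vial_0',im)[:4])
f=im['frame'].astype(int);hsv=cv2.cvtColor(im['frame'],cv2.COLOR_RGB2HSV)
# predicted outline of the lying vial
for p in [(.481,.089,.0445),(.509,.089,.0445),(.547,.089,.0445)]: print(p,proj(im,p))
cv2.imwrite('pics/w11s.png',cv2.cvtColor(im['frame'],cv2.COLOR_RGB2BGR))
go([.509,.089,.0515],0)
E
```

```text
[0.5092 0.0889 0.1217] 0.04512364358586125
[{'point': [247.6, 223.2], 'score': 0.95}, {'point': [319.0, 256.9], 'score': 0.74}, {'point': [275.1, 130.1], 'score': 0.61}, {'point': [178.6, 229.2], 'score': 0.56}]
(0.481, 0.089, 0.0445) [319.0685 306.459 ]
(0.509, 0.089, 0.0445) [318.7856 262.5843]
(0.547, 0.089, 0.0445) [318.3685 197.9031]
go [0.509, 0.089, 0.0515] -> [-0.2 -0.  70.2] turn -0.1
```

View pics/w11.png

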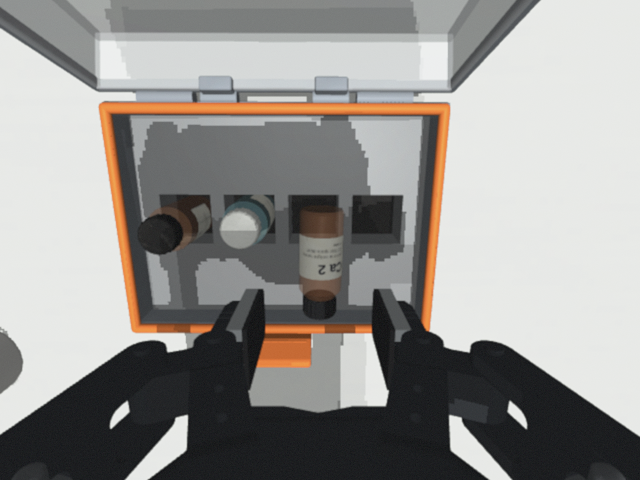

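The view shows the vial lying straight, cap at (320,305), base at (320,207), and the jaws aligned with it. Grasping now.

apply_moves(deltas=[40,-3,0,30,0,40,-3,0,60,0,40,-3,0,70,0,40,-3,0,70,0,15,-3,0,70,0,15,-3,0,70,0,15,-3,0,70,0,15,-3,0,70,0,15,-3,0,70,0,15,-3,0,40,0,15,-3,0,-10,0,15,-3,0,-50,0], squeeze=30)

```text
clock: 19.85
position: [0.5051, 0.0889, 0.1658]
ee_rot: [0.0, 1.0, -0.002, -0.001]
contact_force: [1.1, 0.1, -0.5]
width: 0.0234
gripper_force: 31.2
```

```bash
python3 - <<'E'
from h import *
np.set_printoptions(precision=4,suppress=True)
im=get_image('wrist');s=get_state();print(s['position'],s['width'],s['gripper_force']);save(im,'w12')
print(find_in('vial_0',im)[:4],place_of('vial_0',im)[:4])
sc=get_image('scene')
for i in (sc,get_image('side')):
  for q,z in dict(meter_stand=0,socket_0=.008,meter_0=0).items():
    print(q,[(round(r['score'],2),toz(i,r['point'],z)[:2]) for r in place_of(q,i)[:3] if r['score']>.2])
go([.56,-.2,.20],98)
E
```

```text
[0.5108 0.0893 0.1748] 0.02320153236847631 31.21496072039008
[{'point': [318.1, 304.4], 'score': 0.84}, {'point': [200.6, 205.8], 'score': 0.74}, {'point': [260.1, 202.8], 'score': 0.63}] [{'point': [264.1, 194.1], 'score': 0.97}, {'point': [215.6, 195.0], 'score': 0.86}, {'point': [317.4, 233.5], 'score': 0.72}]
meter_stand [(0.71, array([ 0.5607, -0.3095])), (0.62, array([0.4208, 0.3352]))]
socket_0 [(0.97, array([ 0.5738, -0.3506])), (0.56, array([ 0.5624, -0.2916]))]
meter_0 [(0.88, array([ 0.4229, -0.3464])), (0.66, array([ 0.5032, -0.4643]))]
meter_stand [(0.65, array([ 0.5686, -0.3106]))]
socket_0 [(0.86, array([ 0.5541, -0.2869])), (0.74, array([ 0.5607, -0.3311]))]
meter_0 [(0.77, array([ 0.423 , -0.3414])), (0.67, array([ 0.5058, -0.4626])), (0.3, array([0.5356, 0.1642]))]
go [0.56, -0.2, 0.2] -> [ 55.8 288.7 -36.3] turn -98.3
```

apply_moves(deltas=[15,53,258,-36,-7,15,53,258,-36,-14,15,53,258,-36,-21,15,53,258,-36,-28,15,53,258,-36,-35,15,53,258,-36,-42,15,53,258,-36,-49,15,53,258,-36,-56,15,53,258,-36,-63,15,53,258,-36,-70,15,53,258,-36,-77,15,53,258,-36,-84])

```text
clock: 21.4
position: [0.5577, -0.1694, 0.2]
ee_rot: [-0.001, 0.75, 0.662, -0.0]
contact_force: [-0.1, 0.1, -0.7]
width: 0.0233
gripper_force: 31.2
```

apply_moves(deltas=[15,0,0,0,-7,15,0,0,0,-14,15,0,0,0,-14,15,0,0,0,-14])

```text
clock: 21.73
position: [0.5578, -0.1692, 0.2003]
ee_rot: [-0.001, 0.667, 0.745, -0.0]
contact_force: [-0.2, -0.1, -0.9]
width: 0.0234
gripper_force: 31.2
```

```bash
python3 - <<'E'
from h import *
np.set_printoptions(precision=4,suppress=True)
im=get_image('wrist');s=get_state();print(s['position'],s['width'],s['ee_rot'],s['gripper_force']);save(im,'w13')
for q,z in dict(meter_stand=0,socket_0=.008).items():
    print(q,[(round(r['score'],2),np.round(r['point']),toz(im,r['point'],z)[:2]) for r in place_of(q,im)[:3] if r['score']>.1])
c,sn=np.cos(np.radians(8)),np.sin(np.radians(8))
Rz=np.array([[c,-sn],[sn,c]])
for k in [(-.037,.062),(.037,.062)]:
    w=np.array([.563,-.318])+Rz@np.array(k); print(w,proj(im,[*w,.068]),proj(im,[*w,0]))
g=cv2.cvtColor(im['frame'],cv2.COLOR_RGB2GRAY)
for col in (250,265,370,385,400): print(col,g[260:440:4,col])
E
```

```text
[ 0.5578 -0.1692  0.2004] 0.02327710528209681 [-0.0005  0.6666  0.7454 -0.0002] 31.19546703994274
meter_stand []
socket_0 []
[ 0.5177 -0.2618] [254.813  345.0402] [266.4925 307.6775]
[ 0.591  -0.2515] [347.9465 342.6708] [342.4667 305.6815]
250 [213 215 214 214 214 215 214 215 214 214 215 215 208 118  36  24  23  29
  24  32  25  23  24  24  24  25  29  25  25  25  23  26  28  27  23  25
  25  26  20  28  24  27  26  25  24]
265 [215 214 214 213 214 215 215 214 215 215  23  24  24  51  72  73  72  30
  25  21  27  28  23  22  25  21  24  24  26  24  26  23  27  22  23  26
  22  18  25  28  24  28  24  23  26]
370 [214 215 215 215 215 214 214 216 215 216  26  19  50  71  74  72  73  43
  27  25  24  26  28  30  26  19  25  24  24  23  26  22  25  26  27  24
  26  28  21  28  24  27  22  27  23]
385 [215 214 215 214 215 214 215 215 214 214 215 217 169  34  24  25  25  26
  29  33  29  26  28  22  28  23  26  23  22  28  26  26  28  26  27  22
  22  24  25  24  23  26  25  19  18]
400 [214 215 214 215 215 215 215 214 215 213 214 215 215 215 214 214 215 214
  70  28  24  26  23  25  25  26  25  24  23  29  25  24  24  23  21  28
  26  26  28  32  26  24  28  23  26]
```

```bash
python3 - <<'E'
from h import *
np.set_printoptions(precision=4,suppress=True)
im=get_image('wrist');s=get_state();T=rot(s['ee_rot'])
Rc=T.T@rot(im['orientation']);tc=T.T@(np.array(im['position'])-s['position'])
def rebuild(p,q):
    M=rot(q);o=R.from_matrix(M@Rc).as_quat();return dict(K=im['K'],position=np.array(p)+M@tc,orientation=[o[3],*o[:3]])
v=rebuild([.4893,-.1791,.179],[-.002,.709,.706,-.001]); w=rebuild([.4468,-.1513,.3246],[.001,.708,.706,0])
g=cv2.imread('pics/w2.png',0);h=cv2.imread('pics/w1.png',0)
print('check cap',toz(v,(250,128),.064))
for col in (360,375,390,405):
    d=g[290:370,col].astype(int); r=[290+i for i in range(79) if abs(d[i+1]-d[i])>40]
    print(col,r,[toz(v,(col,a),.068)[:2] for a in r],[toz(v,(col,a),0)[:2] for a in r[:1]])
for col in (395,415):
    d=h[260:400,col].astype(int); r=[260+i for i in range(139) if abs(d[i+1]-d[i])>40]
    print('w1',col,r,[toz(w,(col,a),.068)[:2] for a in r])
for row in (330,350,370):
    d=h[row,360:440].astype(int); r=[360+i for i in range(79) if abs(d[i+1]-d[i])>40]
    print('w1r',row,r,[toz(w,(a,row),.068)[:2] for a in r])
E
```

```text
check cap [ 0.4466 -0.1023  0.064 ]
360 [303, 349] [array([ 0.5184, -0.2204]), array([ 0.5194, -0.257 ])] [array([ 0.5265, -0.2518])]
375 [301, 346, 347] [array([ 0.5289, -0.219 ]), array([ 0.5302, -0.2545]), array([ 0.5303, -0.2553])] [array([ 0.54  , -0.2498])]
390 [344, 359, 360] [array([ 0.5411, -0.2529]), array([ 0.5417, -0.2653]), array([ 0.5417, -0.2662])] [array([ 0.5556, -0.2935])]
405 [294, 357] [array([ 0.5497, -0.2137]), array([ 0.5526, -0.2637])] [array([ 0.5667, -0.2431])]
w1 395 [274, 301] [array([ 0.5329, -0.2257]), array([ 0.5346, -0.2583])]
w1 415 [271, 297, 298, 312, 339, 352, 380] [array([ 0.5549, -0.2222]), array([ 0.557 , -0.2535]), array([ 0.5571, -0.2547]), array([ 0.5583, -0.2721]), array([ 0.5606, -0.3068]), array([ 0.5618, -0.3241]), array([ 0.5643, -0.3626])]
w1r 330 [376, 382, 400] [array([ 0.5144, -0.2949]), array([ 0.5214, -0.2949]), array([ 0.5423, -0.295 ])]
w1r 350 [379, 385, 426, 427] [array([ 0.519 , -0.3212]), array([ 0.5261, -0.3212]), array([ 0.5746, -0.3215]), array([ 0.5758, -0.3215])]
w1r 370 [388, 406, 432, 436, 437, 438] [array([ 0.5309, -0.3484]), array([ 0.5526, -0.3486]), array([ 0.5839, -0.3487]), array([ 0.5887, -0.3487]), array([ 0.5899, -0.3487]), array([ 0.5911, -0.3487])]
```

apply_moves(deltas=[15,-66,-7,60,-2,15,-66,-7,100,-2,15,-66,-7,105,-2,15,-66,-7,110,-2,15,-66,-7,115,-2,15,-66,-7,120,-2,15,-66,-7,125,-2,15,-66,-7,130,-2], squeeze=20)

```text
clock: 22.6
position: [0.5573, -0.2347, 0.074]
ee_rot: [-0.001, 0.653, 0.758, -0.0]
contact_force: [-8.2, 3.2, 15.2]
width: 0.0235
gripper_force: 34.5
```

```bash
python3 - <<'E'
from h import *
np.set_printoptions(precision=4,suppress=True)
im=get_image('wrist');s=get_state();print(s['position'],s['width'],s['contact_force'],s['moment'],s['gripper_force']);save(im,'w14')
print(find_in('vial_0',im)[:2],place_of('vial_0',im)[:2])
E
```

```text
[ 0.5573 -0.2346  0.0732] 0.02344532270490424 [-5.281   0.7002 11.8471] [-0.013   0.9506 -0.1629] 34.275310803204775
[{'point': [317.1, 314.5], 'score': 0.96}] [{'point': [316.0, 235.3], 'score': 0.66}]
```

```bash
python3 - <<'E'
from h import *
np.set_printoptions(precision=4,suppress=True)
im=get_image('wrist');s=get_state();M=rot(s['ee_rot'])
for a in (0,20,40,60,80,90):
    t=np.radians(a); u=np.array([np.cos(t),0,np.sin(t)])  # tool frame, towards base
    B=s['position']+M@(np.array([0,0,.007])+.037*u); C=s['position']+M@(np.array([0,0,.007])-.005*u)
    print(a,proj(im,B),proj(im,C))
g=cv2.imread('pics/w14.png');print([list(g[r,317]) for r in range(180,345,6)])
E
```

```text
0 [317.1814 227.8394] [317.3151 329.1984]
20 [317.2396 226.143 ] [317.3086 330.6339]
40 [317.2953 234.732 ] [317.301 330.551]
60 [317.3441 250.6973] [317.2931 328.9087]
80 [317.3837 271.6626] [317.2859 325.8738]
90 [317.3997 283.4433] [317.283 323.943]
[[np.uint8(176), np.uint8(178), np.uint8(176)], [np.uint8(106), np.uint8(107), np.uint8(106)], [np.uint8(100), np.uint8(102), np.uint8(101)], [np.uint8(101), np.uint8(105), np.uint8(102)], [np.uint8(102), np.uint8(103), np.uint8(102)], [np.uint8(101), np.uint8(103), np.uint8(100)], [np.uint8(101), np.uint8(102), np.uint8(101)], [np.uint8(100), np.uint8(104), np.uint8(102)], [np.uint8(101), np.uint8(103), np.uint8(102)], [np.uint8(75), np.uint8(87), np.uint8(101)], [np.uint8(81), np.uint8(93), np.uint8(112)], [np.uint8(80), np.uint8(93), np.uint8(112)], [np.uint8(81), np.uint8(92), np.uint8(112)], [np.uint8(81), np.uint8(94), np.uint8(112)], [np.uint8(81), np.uint8(93), np.uint8(111)], [np.uint8(119), np.uint8(127), np.uint8(127)], [np.uint8(118), np.uint8(126), np.uint8(127)], [np.uint8(121), np.uint8(128), np.uint8(127)], [np.uint8(104), np.uint8(109), np.uint8(108)], [np.uint8(98), np.uint8(105), np.uint8(105)], [np.uint8(120), np.uint8(128), np.uint8(128)], [np.uint8(122), np.uint8(130), np.uint8(129)], [np.uint8(109), np.uint8(116), np.uint8(116)], [np.uint8(57), np.uint8(57), np.uint8(57)], [np.uint8(103), np.uint8(109), np.uint8(107)], [np.uint8(120), np.uint8(127), np.uint8(128)], [np.uint8(77), np.uint8(91), np.uint8(110)], [np.uint8(77), np.uint8(90), np.uint8(110)]]
```

apply_moves(deltas=[15,0,0,4,0,15,0,0,8,0,15,0,0,12,0])

```text
clock: 23.05
position: [0.5583, -0.2353, 0.0632]
ee_rot: [0.001, 0.652, 0.758, -0.0]
contact_force: [-7.5, 2.1, 19.4]
width: 0.0236
gripper_force: 39.3
```

apply_moves(deltas=[15,0,0,4,0,15,0,0,8,0,15,0,0,8,0])

```text
clock: 23.3
position: [0.5595, -0.2361, 0.056]
ee_rot: [0.002, 0.652, 0.758, -0.0]
contact_force: [-5.8, 0.1, 17.5]
width: 0.0231
gripper_force: 43.0
```

```bash
cat > ang.py <<'E'
from h import *
import sys
np.set_printoptions(precision=4,suppress=True)
im=get_image('wrist');s=get_state();print(s['position'],s['width'],s['contact_force'],s['gripper_force']);save(im,sys.argv[1])
M=rot(s['ee_rot'])
for a in (0,30,50,60,70,80,90,100):
    t=np.radians(a); u=np.array([np.cos(t),0,np.sin(t)]); n=np.array([-np.sin(t),0,np.cos(t)])
    e=[proj(im,s['position']+M@(np.array([0,0,.007])+.037*u+k*.0125*n))[1] for k in (-1,1)]
    print(a,np.round(e))
g=cv2.cvtColor(im['frame'],cv2.COLOR_RGB2HSV);print([int(r) for r in range(180,345) if g[r,317,1]>55][:60])
E
python3 ang.py w15
```

```text
[ 0.5596 -0.236   0.0559] 0.023500943595615775 [-5.3634  0.9568 18.0155] 42.987922170432284
0 [236. 221.]
30 [220. 237.]
50 [225. 257.]
60 [231. 268.]
70 [239. 280.]
80 [249. 293.]
90 [259. 306.]
100 [271. 320.]
[243, 244, 245, 246, 247, 248, 249, 250, 251, 252, 253, 254, 255, 256, 257, 258, 259, 260, 261, 262, 263, 264, 322, 323, 324, 325, 326, 327, 328, 329, 330, 331, 332, 333, 334, 335, 336, 337, 338, 339, 340, 341, 342, 343, 344]
```

apply_moves(deltas=[15,0,0,3,0,15,0,0,6,0,15,0,0,9,0,15,0,0,9,0])

```text
clock: 23.68
position: [0.5597, -0.2336, 0.0447]
ee_rot: [0.001, 0.653, 0.757, 0.002]
contact_force: [0.0, 4.3, 0.3]
width: 0.0235
gripper_force: 44.2
```

```bash
python3 ang.py w16
```

```text
[ 0.5593 -0.2334  0.0441] 0.023696573609937824 [-0.1144  5.3664  2.9967] 44.39803286455572
0 [235. 220.]
30 [219. 236.]
50 [225. 256.]
60 [231. 267.]
70 [239. 279.]
80 [248. 292.]
90 [259. 306.]
100 [270. 319.]
[251, 258, 260, 319, 320, 321, 322, 323, 324, 325, 326, 327, 328, 329, 330, 331, 332, 333, 334, 335, 336, 337, 338, 339, 340, 341, 342, 343, 344]
```

apply_moves(deltas=[15,0,0,2,0,15,0,0,2,0,26,0,0,1,0,32,0,0,1,0,45,0,0,0,0,45,0,0,0,0,45,0,0,0,0,45,0,0,-20,0,45,0,0,-50,0,45,0,0,-75,0,45,0,0,-75,0,45,0,0,-75,0])

```text
clock: 24.73
position: [0.5596, -0.2364, 0.1188]
ee_rot: [0.002, 0.652, 0.758, 0.0]
contact_force: [0.7, 0.2, -1.0]
width: 0.0455
gripper_force: 0.0
```

```bash
python3 - <<'E'
from h import *
np.set_printoptions(precision=4,suppress=True)
im=get_image('wrist');s=get_state();print(s['position'],s['contact_force']);save(im,'w17')
for r in place_of('vial_0',im)[:3]: print(r['score'],r['point'],toz(im,r['point'],0)[:2])
F=[(r['score'],r['point'],toz(im,r['point'],.03)[:2]) for r in find_in('vial_0',im)[:3]];print(F)
c=im['frame'][160:400,200:440];cv2.imwrite('pics/w17c.png',cv2.resize(c[:,:,::-1],None,fx=2,fy=2))
E
```

```text
[ 0.5585 -0.2358  0.1173] [-0.3923 -0.1235 -0.521 ]
[(0.82, [310.3, 257.2], array([ 0.5556, -0.2378]))]
```

View pics/w17c.png

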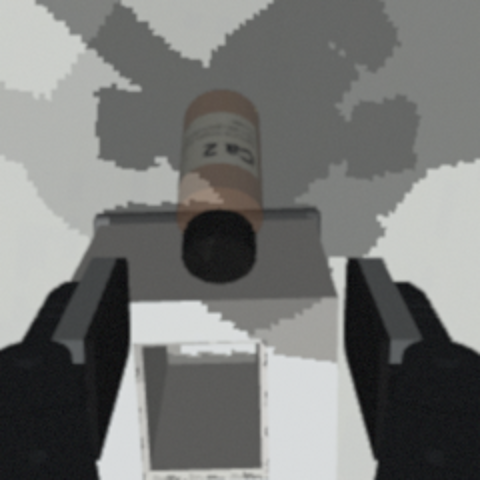

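The vial looks upright and clear of the stand wall, with its base at about (310,208) and its cap at (309,282). I'll check that numerically.

```bash
python3 - <<'E'
from h import *
np.set_printoptions(precision=4,suppress=True)
im=get_image('wrist')
a=toz(im,(310,207),0); print('far edge',a,'centre y',a[1]-.0125)
for y in (a[1]-.0125,):
    x=a[0]; print('cap top',proj(im,[x,y,.064]),'cap px radius',np.linalg.norm(proj(im,[x+.01,y,.064])-proj(im,[x,y,.064])), 'cap near edge',proj(im,[x,y-.01,.064]), 'cap far edge at 52',proj(im,[x,y+.01,.052]))
cap=toz(im,(309,283),.064);print(cap)
E
```

```text
far edge [ 0.5486 -0.2101  0.    ] centre y -0.22262144366383646
cap top [303.6491 252.4996] cap px radius 19.638176768246204 cap near edge [300.979  270.8576] cap far edge at 52 [307.1204 228.2015]
[ 0.5536 -0.2386  0.064 ]
```

The cap lies about 15 mm closer to the stand than the base, so the vial is leaning about 14° on the wall. I'll grip it, move it clear and press it flat on the bench.

apply_moves(deltas=[45,1,-5,35,0,45,1,-5,75,0,45,1,-5,77,0,45,1,-5,77,0,15,1,-5,77,0,15,1,-5,77,0,15,1,-5,77,0,15,1,-5,77,0,15,1,-5,65,0,15,40,-5,65,0,15,60,-5,65,0,15,60,-5,65,0])

```text
clock: 25.93
position: [0.5432, -0.1733, 0.0529]
ee_rot: [-0.001, 0.652, 0.759, 0.0]
contact_force: [-0.3, -0.1, -0.8]
width: 0.0237
gripper_force: 22.2
```

apply_moves(deltas=[15,0,0,8,0,15,0,0,13,0,15,0,0,15,0,15,0,0,15,0])

```text
clock: 26.27
position: [0.5464, -0.1793, 0.0396]
ee_rot: [0.002, 0.652, 0.758, 0.0]
contact_force: [-3.6, -0.4, 17.2]
width: 0.0241
gripper_force: 24.4
```

```bash
cat > cap.py <<'E'
from h import *
import sys
np.set_printoptions(precision=4,suppress=True)
im=get_image('wrist');s=get_state();print(s['position'],s['width'],s['contact_force'],s['gripper_force'])
for r in place_of('vial_0',im)[:4]: print('origin',round(r['score'],2),np.round(r['point']),toz(im,r['point'],float(sys.argv[1]))[:2])
for r in find_in('vial_0',im)[:4]: print('mid',round(r['score'],2),np.round(r['point']))
g=cv2.cvtColor(im['frame'],cv2.COLOR_RGB2HSV)
m=((g[...,2]<62)*255).astype(np.uint8)
p=s['position'];q=proj(im,p+[0,0,0]);print('tcp px',q)
if len(sys.argv)>2:
    x,y=map(int,sys.argv[2].split(','));print('dark rows',[r for r in range(170,360) if m[r,x]],'cols',[c for c in range(240,400) if m[y,c]])
save(im,'last')
E
python3 cap.py 0 320,300
```

```text
[ 0.5464 -0.1794  0.0396] 0.02408661518405808 [-2.7452 -0.5991 17.3565] 24.288400282384828
origin 0.65 [319. 254.] [ 0.5447 -0.1626]
tcp px [317.2531 326.6413]
dark rows [345, 346, 347, 348, 349, 350, 351, 352, 353, 354, 355, 356, 357, 358, 359] cols [258, 259, 260, 261, 262, 263, 264, 265, 266, 267, 268, 282, 283, 284, 285, 286, 287, 348, 349, 350, 351, 352, 353, 354, 355, 368, 369, 370, 371, 372, 373, 374, 375, 376, 377, 378]
```

apply_moves(deltas=[26,0,0,0,0,30,0,0,0,0,45,0,0,0,0,45,0,0,0,0,45,0,0,0,0,45,0,0,-25,0,45,0,0,-60,0,45,-10,0,-85,0,45,-40,0,-100,0,45,-40,0,-100,0,45,-40,0,-100,0])

```text
clock: 27.33
position: [0.5515, -0.2181, 0.1379]
ee_rot: [0.001, 0.653, 0.757, 0.0]
contact_force: [-0.2, 1.7, 0.1]
width: 0.0452
gripper_force: 0.0
```

```bash
python3 cap.py 0; python3 - <<'E'
from h import *
np.set_printoptions(precision=4,suppress=True)
im=get_image('wrist');g=cv2.cvtColor(im['frame'],cv2.COLOR_RGB2HSV)
c,r=[int(v) for v in proj(im,[.5455,-.178,.03])];print(c,r)
for col in (c-12,c-6,c,c+6): print(col,[(k,int(g[k,col,0]),int(g[k,col,1]),int(g[k,col,2])) for k in range(r-60,r+66,5)])
for p in [(.5455,-.178,0),(.5455,-.1655,0),(.5455,-.178,.064),(.5455,-.188,.064)]: print(p,proj(im,p))
E
```

```text
[ 0.5503 -0.2167  0.1367] 0.044757748182438856 [ 0.0336 -0.469   0.2355] 0.0
origin 0.56 [318. 174.] [ 0.5452 -0.1725]
mid 0.58 [316. 216.]
tcp px [314.8106 321.38  ]
320 191
308 [(131, 60, 3, 175), (136, 45, 6, 175), (141, 45, 6, 176), (146, 50, 4, 176), (151, 40, 4, 175), (156, 50, 4, 175), (161, 42, 7, 177), (166, 60, 4, 176), (171, 50, 4, 176), (176, 12, 15, 85), (181, 12, 68, 101), (186, 13, 68, 102), (191, 13, 73, 102), (196, 12, 69, 104), (201, 30, 19, 105), (206, 36, 12, 108), (211, 40, 16, 95), (216, 30, 13, 98), (221, 30, 14, 106), (226, 35, 14, 106), (231, 30, 14, 108), (236, 12, 68, 102), (241, 12, 55, 121), (246, 12, 45, 142), (251, 20, 12, 132), (256, 30, 6, 42)]
314 [(131, 53, 6, 177), (136, 40, 4, 177), (141, 50, 4, 175), (146, 40, 4, 175), (151, 45, 6, 176), (156, 50, 4, 175), (161, 42, 7, 176), (166, 45, 6, 175), (171, 45, 6, 175), (176, 19, 26, 80), (181, 13, 74, 107), (186, 13, 70, 109), (191, 13, 71, 111), (196, 13, 72, 110), (201, 34, 17, 117), (206, 26, 16, 115), (211, 30, 12, 105), (216, 30, 16, 95), (221, 34, 15, 117), (226, 36, 13, 97), (231, 30, 12, 104), (
[... 588 characters left out ...]
4), (256, 150, 11, 24)]
326 [(131, 60, 4, 178), (136, 50, 4, 175), (141, 53, 6, 177), (146, 45, 6, 176), (151, 45, 6, 177), (156, 50, 4, 175), (161, 60, 3, 173), (166, 45, 3, 174), (171, 40, 8, 102), (176, 18, 31, 82), (181, 14, 73, 109), (186, 13, 71, 111), (191, 13, 74, 110), (196, 12, 74, 111), (201, 30, 13, 117), (206, 30, 16, 97), (211, 30, 14, 94), (216, 25, 14, 106), (221, 30, 16, 115), (226, 0, 0, 64), (231, 40, 13, 121), (236, 14, 51, 111), (241, 13, 73, 108), (246, 11, 67, 110), (251, 10, 107, 55), (256, 0, 13, 19)]
(0.5455, -0.178, 0) [320.1867 186.2174]
(0.5455, -0.1655, 0) [322.8484 168.5505]
(0.5455, -0.178, 0.064) [320.6374 199.7196]
(0.5455, -0.188, 0.064) [317.9116 217.5974]
```

The numbers show it tipped again: it now lies along the jaw x-axis with its cap toward -y. I'll measure it and repeat the pivot, gripping nearer the base for a longer lever.

```bash
python3 - <<'E'
from h import *
np.set_printoptions(precision=4,suppress=True)
im=get_image('wrist');s=get_state();g=cv2.cvtColor(im['frame'],cv2.COLOR_RGB2HSV);print(s['position'])
print('base',toz(im,(318,176),0),toz(im,(318,180),.025),'shoulder',toz(im,(318,250),.0225))
for r in (186,216,243,262): print(r,[(c,int(g[r,c,1]),int(g[r,c,2])) for c in range(290,352,3)])
go([.545,-.18,.1],100)
for r in (186,243):
  cs=[c for c in range(285,355) if g[r,c,1]>40]; print(r,cs[0],cs[-1],toz(im,((cs[0]+cs[-1])/2,r),.0125))
E
```

```text
[ 0.5498 -0.2155  0.1357]
base [ 0.5429 -0.171   0.    ] [ 0.543  -0.1714  0.025 ] shoulder [ 0.5501 -0.2184  0.0225]
186 [(290, 3, 100), (293, 8, 102), (296, 7, 106), (299, 5, 164), (302, 8, 163), (305, 58, 93), (308, 69, 103), (311, 73, 108), (314, 77, 109), (317, 72, 117), (320, 68, 120), (323, 70, 116), (326, 75, 109), (329, 71, 107), (332, 69, 103), (335, 62, 99), (338, 53, 87), (341, 8, 101), (344, 5, 101), (347, 5, 100), (350, 8, 99)]
216 [(290, 3, 100), (293, 5, 102), (296, 5, 102), (299, 3, 101), (302, 6, 91), (305, 14, 91), (308, 13, 98), (311, 16, 95), (314, 16, 96), (317, 13, 100), (320, 13, 101), (323, 14, 93), (326, 14, 106), (329, 16, 98), (332, 13, 97), (335, 16, 98), (338, 39, 86), (341, 5, 101), (344, 8, 100), (347, 5, 98), (350, 5, 100)]
243 [(290, 7, 176), (293, 7, 175), (296, 6, 177), (299, 7, 176), (302, 6, 175), (305, 40, 133), (308, 48, 144), (311, 76, 104), (314, 72, 110), (317, 68, 113), (320, 68, 116), (323, 72, 114), (326, 72, 110), (329, 71, 107), (332, 69, 103), (335, 57, 98), (338, 36, 86), (341, 8, 101), (344, 8, 102), (347, 8, 102), (350, 5, 101)]
262 [(290, 3, 175), (293, 6, 175), (296, 7, 178), (299, 7, 178), (302, 4, 176), (305, 6, 177), (308, 7, 39), (311, 43, 24), (314, 89, 23), (317, 27, 19), (320, 61, 21), (323, 12, 21), (326, 44, 23), (329, 14, 18), (332, 35, 22), (335, 8, 67), (338, 4, 126), (341, 4, 126), (344, 8, 126), (347, 2, 125), (350, 4, 126)]
go [0.545, -0.18, 0.1] -> [35.8  0.7 35.8] turn -1.4
186 304 338 [ 0.5458 -0.1763  0.0125]
243 306 337 [ 0.5522 -0.2158  0.0125]
```

apply_moves(deltas=[45,14,3,40,-1,45,14,3,80,-1,45,14,3,110,-1,45,14,3,115,-1,45,14,3,115,-1,15,14,3,115,-1,15,14,3,115,-1,15,14,3,115,-1,15,14,3,115,-1,15,14,3,115,-1,15,14,3,75,-1,15,14,3,40,-1], squeeze=20)

```text
clock: 28.58
position: [0.5502, -0.2017, 0.0969]
ee_rot: [-0.002, 0.646, 0.763, -0.001]
contact_force: [0.7, -0.2, -0.2]
width: 0.0233
gripper_force: 23.6
```

```bash
python3 - <<'E'
from h import *
s=get_state();print(s['position'],s['width'],s['contact_force'],s['gripper_force']);go([.5575,-.2355,.097],100);go([.5575,-.2355,.0485],100)
E
```

```text
[ 0.55017089 -0.20173769  0.09687502] 0.023264251562158916 [ 0.7008669  -0.16290546 -0.19078172] 23.640919597819448
go [0.5575, -0.2355, 0.097] -> [-34.5   1.6  -0.2] turn -0.5
go [0.5575, -0.2355, 0.0485] -> [-34.6   1.8  48.3] turn -0.5
```

apply_moves(deltas=[15,-34,2,-5,0,15,-34,2,-5,0,15,-34,2,5,0,15,-34,2,11,0,15,-34,2,17,0,15,-34,2,23,0,15,-34,2,29,0,15,-34,2,35,0,15,-34,2,41,0,15,-34,2,48,0,15,-37,2,48,0,15,-37,2,48,0])

```text
clock: 29.58
position: [0.5564, -0.2332, 0.0461]
ee_rot: [-0.006, 0.646, 0.763, 0.001]
contact_force: [-0.0, 7.8, -1.5]
width: 0.0232
gripper_force: 30.8
```

```bash
cat > ang2.py <<'E'
from h import *
import sys
L=float(sys.argv[1])
im=get_image('wrist');s=get_state();print(np.round(s['position'],4),s['width'],np.round(s['contact_force'],1),s['gripper_force'])
M=rot(s['ee_rot'])
for a in (0,30,50,60,70,80,90,100):
    t=np.radians(a); u=np.array([np.cos(t),0,np.sin(t)]); n=np.array([-np.sin(t),0,np.cos(t)])
    e=[proj(im,s['position']+M@(np.array([0,0,.0075])+L*u+k*.0125*n))[1] for k in (-1,1)]
    top=proj(im,s['position']+M@(np.array([0,0,.0075])+(L-.064)*u))
    print(a,'base edges',np.round(e),'cap',np.round(top))
g=cv2.cvtColor(im['frame'],cv2.COLOR_RGB2HSV);print([(r,int(g[r,317,1]),int(g[r,317,2])) for r in range(200,360,4)])
save(im,'last2')
E
python3 ang2.py .030
```

```text
[ 0.5562 -0.2332  0.046 ] 0.023233047584103456 [-0.6  7.7 -1.5] 30.89696091832593
0 base edges [255. 237.] cap [317. 390.]
30 base edges [237. 252.] cap [317. 409.]
50 base edges [238. 269.] cap [317. 409.]
60 base edges [242. 279.] cap [317. 403.]
70 base edges [248. 289.] cap [317. 395.]
80 base edges [255. 300.] cap [317. 383.]
90 base edges [264. 312.] cap [317. 367.]
100 base edges [273. 324.] cap [317. 350.]
[(200, 5, 104), (204, 7, 107), (208, 5, 105), (212, 2, 106), (216, 5, 106), (220, 2, 105), (224, 10, 107), (228, 5, 103), (232, 5, 105), (236, 5, 105), (240, 5, 106), (244, 10, 106), (248, 5, 106), (252, 59, 95), (256, 52, 94), (260, 54, 94), (264, 54, 94), (268, 36, 100), (272, 16, 109), (276, 14, 109), (280, 14, 92), (284, 18, 99), (288, 15, 102), (292, 16, 110), (296, 10, 76), (300, 19, 107), (304, 7, 78), (308, 16, 109), (312, 19, 107), (316, 54, 95), (320, 70, 66), (324, 70, 73), (328, 59, 82), (332, 64, 88), (336, 66, 93), (340, 76, 108), (344, 73, 109), (348, 82, 109), (352, 77, 109), (356, 64, 36)]
```

apply_moves(deltas=[15,2,0,4,0,15,4,0,7,0,15,6,0,9,0,15,10,0,9,0,15,14,0,9,0,15,18,0,9,0,15,18,0,9,0])

```text
clock: 30.22
position: [0.5564, -0.2199, 0.04]
ee_rot: [-0.0, 0.646, 0.764, 0.0]
contact_force: [0.1, -0.4, -0.6]
width: 0.0235
gripper_force: 30.9
```

```bash
python3 ang2.py .030
```

```text
[ 0.5566 -0.2203  0.0402] 0.023641106675772402 [-0.4  1.  -0.5] 30.9330634935759
0 base edges [257. 239.] cap [318. 391.]
30 base edges [238. 253.] cap [318. 410.]
50 base edges [240. 270.] cap [318. 410.]
60 base edges [244. 280.] cap [318. 405.]
70 base edges [249. 291.] cap [318. 397.]
80 base edges [257. 302.] cap [318. 385.]
90 base edges [265. 313.] cap [318. 369.]
100 base edges [275. 325.] cap [318. 352.]
[(200, 7, 107), (204, 5, 107), (208, 7, 107), (212, 5, 107), (216, 9, 108), (220, 5, 107), (224, 2, 107), (228, 2, 106), (232, 5, 107), (236, 5, 107), (240, 5, 106), (244, 5, 106), (248, 7, 105), (252, 53, 96), (256, 56, 95), (260, 51, 95), (264, 51, 95), (268, 38, 101), (272, 19, 110), (276, 16, 110), (280, 13, 99), (284, 15, 100), (288, 15, 99), (292, 14, 110), (296, 12, 83), (300, 17, 108), (304, 7, 77), (308, 14, 109), (312, 16, 110), (316, 53, 96), (320, 54, 94), (324, 53, 96), (328, 58, 96), (332, 56, 95), (336, 47, 108), (340, 58, 132), (344, 68, 116), (348, 95, 86), (352, 81, 94), (356, 72, 64)]
```

apply_moves(deltas=[15,0,0,2,0,15,3,0,4,0,15,6,0,5,0,15,9,0,5,0,15,12,0,5,0])

```text
clock: 30.68
position: [0.5573, -0.2118, 0.0371]
ee_rot: [0.004, 0.646, 0.764, -0.0]
contact_force: [0.4, -3.0, 7.6]
width: 0.0239
gripper_force: 31.7
```

```bash
python3 ang2.py .030
```

```text
[ 0.5571 -0.2108  0.0371] 0.023737990160761956 [ 0.9 -1.3  8.1] 31.77210408495739
0 base edges [253. 235.] cap [317. 388.]
30 base edges [235. 250.] cap [317. 407.]
50 base edges [236. 267.] cap [317. 407.]
60 base edges [240. 277.] cap [317. 402.]
70 base edges [246. 288.] cap [317. 393.]
80 base edges [253. 299.] cap [317. 381.]
90 base edges [262. 310.] cap [317. 365.]
100 base edges [271. 322.] cap [317. 348.]
[(200, 7, 109), (204, 7, 109), (208, 5, 107), (212, 5, 107), (216, 7, 108), (220, 5, 108), (224, 7, 110), (228, 7, 107), (232, 7, 109), (236, 5, 107), (240, 7, 108), (244, 5, 108), (248, 5, 107), (252, 54, 95), (256, 54, 95), (260, 58, 97), (264, 56, 96), (268, 41, 99), (272, 14, 109), (276, 14, 110), (280, 10, 99), (284, 15, 102), (288, 18, 102), (292, 14, 111), (296, 9, 81), (300, 14, 108), (304, 13, 79), (308, 16, 112), (312, 19, 110), (316, 53, 96), (320, 56, 96), (324, 52, 98), (328, 53, 97), (332, 50, 97), (336, 53, 96), (340, 48, 159), (344, 46, 178), (348, 45, 176), (352, 49, 178), (356, 39, 86)]
```

apply_moves(deltas=[15,1,0,3,0,15,5,0,5,0,15,9,0,6,0,15,13,0,7,0,15,17,0,7,0,15,20,0,7,0])

```text
clock: 31.23
position: [0.5564, -0.1944, 0.0328]
ee_rot: [0.008, 0.645, 0.764, -0.0]
contact_force: [0.9, -7.5, 13.9]
width: 0.0239
gripper_force: 35.9
```

```bash
python3 ang2.py .030
```

```text
[ 0.5563 -0.1937  0.0326] 0.023659039529571234 [-0.2 -7.3 17.7] 36.45595901878551
0 base edges [253. 235.] cap [318. 388.]
30 base edges [235. 250.] cap [317. 407.]
50 base edges [237. 267.] cap [317. 407.]
60 base edges [241. 277.] cap [317. 402.]
70 base edges [246. 288.] cap [317. 393.]
80 base edges [254. 299.] cap [317. 381.]
90 base edges [262. 311.] cap [317. 366.]
100 base edges [272. 323.] cap [317. 348.]
[(200, 5, 110), (204, 7, 110), (208, 7, 109), (212, 5, 109), (216, 7, 109), (220, 7, 110), (224, 5, 108), (228, 5, 109), (232, 5, 110), (236, 7, 109), (240, 5, 110), (244, 7, 109), (248, 7, 112), (252, 2, 109), (256, 5, 109), (260, 7, 109), (264, 5, 109), (268, 7, 112), (272, 16, 93), (276, 36, 86), (280, 36, 86), (284, 29, 88), (288, 15, 99), (292, 16, 94), (296, 12, 88), (300, 13, 101), (304, 14, 90), (308, 18, 97), (312, 15, 101), (316, 21, 97), (320, 36, 84), (324, 39, 85), (328, 38, 87), (332, 33, 86), (336, 67, 110), (340, 66, 109), (344, 43, 171), (348, 40, 172), (352, 39, 110), (356, 45, 17)]
```

The base edge is now at row 270, which fits an upright vial pushed up in the grip until its base is flat. Relieving the load and releasing.

apply_moves(deltas=[15,0,0,-2,0,15,-1,0,-3,0,26,-1,0,-3,0,28,-1,0,-3,0,32,-1,0,-3,0,40,-1,0,-3,0,40,-1,0,-3,0,40,-1,0,-30,0,40,-1,0,-60,0,40,-1,0,-80,0,40,-1,0,-80,0])

```text
clock: 32.2
position: [0.5541, -0.1913, 0.1121]
ee_rot: [0.004, 0.646, 0.764, 0.001]
contact_force: [-0.3, 0.2, -0.2]
width: 0.0398
gripper_force: 0.0
```

```bash
cat > up.py <<'E'
from h import *
im=get_image('wrist');s=get_state();print(np.round(s['position'],4));save(im,'last3')
for r in place_of('vial_0',im)[:3]: print('origin',round(r['score'],2),np.round(r['point']),np.round(toz(im,r['point'],0)[:2],4))
for r in find_in('vial_0',im)[:3]: print('mid',round(r['score'],2),np.round(r['point']))
p=s['position'];print('upright pred base far',proj(im,[p[0],p[1]+.0125,0]),'shoulder near',proj(im,[p[0],p[1]-.0125,.05]),'cap top',proj(im,[p[0],p[1],.064]))
g=cv2.cvtColor(im['frame'],cv2.COLOR_RGB2HSV)
for c in (308,314,320,326): print(c,[(r,int(g[r,c,1]),int(g[r,c,2])) for r in range(190,330,5)])
E
python3 up.py
```

```text
[ 0.5528 -0.1907  0.11  ]
origin 0.57 [314. 249.] [ 0.5531 -0.1939]
origin 0.32 [124. 401.] [ 0.4292 -0.338 ]
mid 0.87 [314. 266.]
upright pred base far [317.78709845 226.40476766] shoulder near [310.90785593 290.32767315] cap top [314.53530736 278.72015865]
308 [(190, 0, 105), (195, 5, 105), (200, 5, 106), (205, 5, 106), (210, 5, 106), (215, 5, 105), (220, 5, 106), (225, 5, 106), (230, 13, 98), (235, 17, 89), (240, 14, 88), (245, 25, 82), (250, 44, 81), (255, 66, 105), (260, 59, 43), (265, 33, 23), (270, 19, 27), (275, 8, 33), (280, 39, 26), (285, 29, 26), (290, 17, 30), (295, 9, 29), (300, 6, 213), (305, 4, 211), (310, 6, 213), (315, 6, 213), (320, 7, 212), (325, 5, 104)]
314 [(190, 7, 106), (195, 7, 106), (200, 2, 104), (205, 7, 106), (210, 5, 106), (215, 5, 104), (220, 5, 105), (225, 5, 106), (230, 35, 81), (235, 12, 88), (240, 15, 86), (245, 38, 81), (250, 54, 94), (255, 64, 103), (260, 85, 12), (265, 10, 26), (270, 15, 33), (275, 15, 33), (280, 17, 30), (285, 8, 31), (290, 8, 33), (295, 9, 30), (300, 5, 211), (305, 5, 212), (310, 4, 210), (315, 5, 211), (320, 4, 211), (325, 2, 
[... 154 characters left out ...]
7, 88), (240, 13, 78), (245, 26, 77), (250, 53, 92), (255, 66, 101), (260, 14, 18), (265, 21, 24), (270, 20, 26), (275, 19, 27), (280, 26, 29), (285, 0, 28), (290, 27, 28), (295, 23, 34), (300, 5, 212), (305, 6, 210), (310, 4, 211), (315, 6, 212), (320, 5, 210), (325, 2, 113)]
326 [(190, 5, 105), (195, 5, 107), (200, 5, 105), (205, 5, 104), (210, 7, 105), (215, 7, 104), (220, 5, 107), (225, 5, 105), (230, 2, 105), (235, 39, 78), (240, 12, 82), (245, 15, 84), (250, 35, 81), (255, 64, 104), (260, 62, 87), (265, 12, 22), (270, 26, 29), (275, 9, 30), (280, 0, 30), (285, 26, 29), (290, 8, 32), (295, 10, 76), (300, 5, 211), (305, 5, 211), (310, 4, 211), (315, 5, 210), (320, 6, 212), (325, 7, 103)]
```

The measured cap and base now match an upright vial within a few pixels. Regrasping it for the pocket.

```bash
python3 - <<'E'
from h import *
go([.5535,-.192,.110],90);go([.5535,-.192,.046],90)
E
```

```text
go [0.5535, -0.192, 0.11] -> [-2.7  2.3 -2.7] turn 9.6
go [0.5535, -0.192, 0.046] -> [-2.7  2.4 61.3] turn 9.6
```

apply_moves(deltas=[45,0,1,0,7,45,0,1,20,9.5,45,0,1,50,9.5,45,0,1,63,9.5,45,0,1,63,9.5,15,0,1,63,9.5,15,0,1,63,9.5,15,0,1,63,9.5,15,0,1,63,9.5,15,0,1,30,9.5,15,0,1,-10,9.5,15,0,1,-50,9.5], squeeze=40)

```text
clock: 33.35
position: [0.5519, -0.1897, 0.1593]
ee_rot: [-0.001, 0.707, 0.707, -0.0]
contact_force: [0.4, -0.2, -0.5]
width: 0.0231
gripper_force: 39.4
```

```bash
python3 - <<'E'
from h import *
s=get_state();print(s['position'],s['width'],s['gripper_force']);go([.534,.0915,.165],90)
im=get_image('wrist')
print([(round(r['score'],2),np.round(r['point']),np.round(toz(im,r['point'],s['position'][2]-.047),4)) for r in place_of('vial_0',im)[:2]])
E
```

```text
[ 0.55189863 -0.18967254  0.15927822] 0.023149917701595222 39.4080920208944
go [0.534, 0.0915, 0.165] -> [281.2 -17.6  -5.6] turn 0.1
[(0.87, array([318., 289.]), array([ 0.5521, -0.1939,  0.1123]))]
```

apply_moves(deltas=[15,285,-18,-8,0,15,285,-18,-8,0,15,285,-18,-8,0,15,285,-18,-8,0,15,285,-18,-8,0,15,285,-18,-8,0,15,285,-18,-8,0,15,285,-18,20,0,15,285,-18,50,0,15,285,-18,68,0,15,285,-18,68,0])

```text
clock: 34.37
position: [0.5308, 0.0953, 0.0865]
ee_rot: [-0.003, 0.706, 0.708, -0.003]
contact_force: [-0.1, -0.5, -0.5]
width: 0.0232
gripper_force: 39.4
```

```bash
cat > pk.py <<'E'
from h import *
for k in range(3):
    im=get_image('wrist');s=get_state();p=s['position']
    print(np.round(p,4),s['width'],'base',[(round(r['score'],2),np.round(toz(im,r['point'],p[2]-.047)[:2],4)) for r in place_of('vial_0',im)[:3]],
     'pocket',[(round(r['score'],2),np.round(toz(im,r['point'],.006)[:2],4)) for r in place_of('pocket_0',im)[:3]])
save(im,'last4')
g=cv2.cvtColor(im['frame'],cv2.COLOR_RGB2HSV)
M=lambda y,z:np.round(proj(im,[.533,y,z]))
print('pocket1 far/near edge px',M(.091+.015,.032),M(.091-.015,.032),'base far edge px if centred on tcp',M(p[1]+.0125,p[2]-.047))
print([(r,int(g[r,318,0]),int(g[r,318,1]),int(g[r,318,2])) for r in range(230,300,3)])
E
python3 pk.py
```

```text
[0.5325 0.0952 0.0885] 0.023422341096523802 base [(0.84, array([0.5303, 0.0926])), (0.64, array([0.5335, 0.134 ])), (0.61, array([0.533 , 0.1676]))] pocket [(0.92, array([0.531 , 0.0935]))]
[0.5355 0.0949 0.0914] 0.02346101741111058 base [(0.85, array([0.5346, 0.1351])), (0.81, array([0.5359, 0.0926])), (0.74, array([0.5343, 0.1686]))] pocket [(0.71, array([0.5334, 0.0923]))]
[0.5353 0.0948 0.0915] 0.02304370147750654 base [(0.78, array([0.5316, 0.1673])), (0.78, array([0.5338, 0.1349])), (0.63, array([0.5367, 0.0915]))] pocket [(0.72, array([0.5325, 0.0942]))]
pocket1 far/near edge px [312. 253.] [313. 305.] base far edge px if centred on tcp [312. 258.]
[(230, 45, 7, 148), (233, 45, 7, 147), (236, 42, 9, 146), (239, 45, 7, 143), (242, 45, 7, 144), (245, 50, 5, 142), (248, 40, 7, 109), (251, 90, 4, 61), (254, 30, 27, 28), (257, 45, 15, 35), (260, 60, 15, 34), (263, 0, 0, 32), (266, 10, 87, 44), (269, 8, 68, 45), (272, 11, 78, 46), (275, 30, 19, 109), (278, 38, 19, 105), (281, 25, 15, 99), (284, 30, 15, 105), (287, 60, 4, 68), (290, 40, 9, 85), (293, 30, 12, 103), (296, 14, 36, 77), (299, 14, 54, 61)]
```

apply_moves(deltas=[15,0,-1.5,0,0,15,0,-1.5,12,0,15,0,-1.5,20,0,15,0,-1.5,28,0,15,0,-1.5,34,0,15,0,-1.5,36,0,15,0,-1.5,36,0])

```text
clock: 35.4
position: [0.5322, 0.095, 0.0532]
ee_rot: [-0.001, 0.707, 0.707, -0.001]
contact_force: [0.0, -0.2, -0.3]
width: 0.0234
gripper_force: 39.4
```

```bash
python3 -c "
from h import *
s=get_state();print(s['position'],s['contact_force'],s['width'],s['gripper_force'])"
```

```text
[0.53219668 0.09495893 0.05315717] [ 0.04120314 -0.24648827 -0.32798528] 0.02340539165839596 39.40082761226222
```

apply_moves(deltas=[25,0,0,1,0,28,0,0,1,0,32,0,0,1,0,38,0,0,1,0,38,0,0,1,0,38,0,0,-20,0,38,0,0,-50,0,38,0,0,-90,0,38,0,0,-130,0,38,0,0,-160,0,38,0,0,-160,0])

```text
clock: 36.32
position: [0.5367, 0.0953, 0.2213]
ee_rot: [0.005, 0.707, 0.707, 0.005]
contact_force: [1.3, -0.0, 0.1]
width: 0.0377
gripper_force: 0.0
```

```bash
python3 - <<'E'
from h import *
im=get_image('wrist');s=get_state();p=s['position'];save(im,'w30');print(p)
print('origin',[(round(r['score'],2),np.round(toz(im,r['point'],.006)[:2],4)) for r in place_of('vial_0',im)[:4]])
for y in (.0915,.129,.1675):
    print(y,'upright mid px',np.round(proj(im,[.533,y,.05])),'cap',np.round(proj(im,[.533,y,.07])))
print('mid',[(round(r['score'],2),np.round(r['point'])) for r in find_in('vial_0',im)[:4]])
g=cv2.cvtColor(im['frame'],cv2.COLOR_RGB2GRAY); c=proj(im,[.533,.0915,.07]).astype(int)
print(cv2.resize(g[c[1]-40:c[1]+40,c[0]-60:c[0]+60],(24,16),interpolation=cv2.INTER_AREA))
E
```

```text
[0.53507075 0.09517511 0.218131  ]
origin [(0.79, array([0.5336, 0.1688])), (0.78, array([0.5316, 0.0932])), (0.67, array([0.5331, 0.13  ])), (0.22, array([0.5309, 0.0968]))]
0.0915 upright mid px [310. 231.] cap [310. 237.]
0.129 upright mid px [310. 186.] cap [310. 189.]
0.1675 upright mid px [310. 136.] cap [310. 136.]
mid [(0.94, array([312., 229.])), (0.85, array([309., 134.])), (0.59, array([313., 187.])), (0.51, array([222., 207.]))]
[[146 146 129  77  77  77  77  77  72  66  76 112 123 114  78  70  77  77
   77  77  78  77  77  77]
 [145 146 132  77  77  77  77  77  77  77  77  77  78  77  77  77  77  77
   77  77  77  77  76  76]
 [145 145 141  85  77  77  77  77  72  53  58  81  83  69  53  68  77  77
   77  76  77  77  77  77]
 [144 145 145 145 129 113  98  98  78  34  66  62  56  62  47  62  77  77
   77  76  76  76  76  77]
 [ 86  86  86  86  86  86  86  86  71  41  45  49  48  45  47  61  76  76
   77  94  84  76  76  76]
 [ 76  77  77  76  76  76  76  76  65  41  40  30  27  33  46  62  77  79
   94 103  97  84  94  95]
 [ 76  76  76  76  76  77  76  76  65  46  28  34
[... 261 characters left out ...]
42 142 142 142 142 142 142 140 136  88  35  33  58 127 138 140 131
  127 121 121 121 120 120]
 [141 141 141 141 141 142 142 142 135 121 122 112 107 123 125 136 140 139
  162 164 164 163 162 162]
 [141 141 141 141 141 141 141 141 111  37  44  44  45  47  47 116 154 161
  163 163 162 162 161 161]
 [155 151 147 140 140 140 141 140 114  43  49  47  48  47  47 131 163 163
  162 162 162 161 160 160]
 [162 163 162 156 149 146 147 147 124  43  48  48  48  48  46 134 163 162
  161 161 161 160 160 159]
 [161 161 162 162 162 162 163 163 136  37  43  43  42  42  41 136 162 161
  161 161 160 159 159 158]
 [160 160 160 161 161 161 161 161 135  53  54  53  54  54  53 137 160 160
  160 159 159 158 158 157]]
```

All three vials stand upright in their pockets. Next is the lid: close the fingers and go over and behind it.

apply_moves(deltas=[0,0,0,-45,0,0,15,40,-50,0,0,15,80,-50,0,0,15,120,-50,0,0,15,165,-50,0,0,15,172,-50,0,0,15,172,-20,0,0,15,172,20,0,0,15,172,55,0,0,15,172,55,0,0,15,172,55,0])

```text
clock: 37.38
position: [0.7024, 0.11, 0.1548]
ee_rot: [-0.003, 0.707, 0.707, -0.003]
contact_force: [-0.3, 1.1, -0.2]
width: 0.0002
gripper_force: 0.0
```

```bash
cat > lid.py <<'E'
from h import *
im=get_image('side');s=get_state();print(np.round(s['position'],4),np.round(s['contact_force'],1),s['width'])
w=get_image('wrist')
H=np.array([.597,.11,.049])
for q,i in (('side',im),('wrist',w)):
  r=place_of('lid_press',i)
  if r:
    b=min(np.linspace(-.035,1.8,200),key=lambda f:np.linalg.norm(proj(i,H+[-.106*np.cos(f+.035)+.031*np.sin(f+.035),0,.106*np.sin(f+.035)+.031*np.cos(f+.035)])-r[0]['point']))
    print(q,'pad',round(r[0]['score'],2),np.round(r[0]['point']),'lid angle fit',round(b,3))
for q in ((.49,.11,.081),(.53,.095,.16)): go(q,90)
E
python3 lid.py
```

```text
[0.7045 0.1101 0.1581] [ 0.8 -0.2  1.4] 0.0003178665132887015
side pad 0.66 [232. 222.] lid angle fit 1.8
wrist pad 0.64 [198. 311.] lid angle fit 1.791
go (0.49, 0.11, 0.081) -> [-1.000e-01 -2.167e+02  7.980e+01] turn 0.1
go (0.53, 0.095, 0.16) -> [ -15.1 -176.3    1. ] turn 0.1
```

apply_moves(deltas=[0,0,-20,0,0,0,0,-35,0,0,0,0,-48,-2,0,0,0,-62,-5,0,0,0,-76,-8,0,0,0,-90,-11,0,0,0,-104,-12,0,0,0,-112,-11,0,0,0,-120,-9,0,0,0,-130,-5,0,0,0,-140,-2,0])

```text
clock: 38.5
position: [0.5656, 0.1102, 0.1622]
ee_rot: [0.001, 0.707, 0.707, 0.001]
contact_force: [2.1, -0.1, 0.0]
width: -0.0003
gripper_force: 0.6
```

```bash
python3 lid.py
```

```text
[0.5624 0.1101 0.1612] [-2.8 -0.1 -0.7] -0.0001232002915726202
side pad 0.74 [247. 251.] lid angle fit 0.85
wrist pad 0.85 [295. 311.] lid angle fit 0.841
go (0.49, 0.11, 0.081) -> [  0.1 -75.1  80.3] turn 0.1
go (0.53, 0.095, 0.16) -> [-15.  -35.    1.3] turn 0.1
```

apply_moves(deltas=[0,0,-9,6,0,0,0,-17,13,0,0,0,-25,20,0,0,0,-32,27,0,0,0,-38,36,0,0,0,-44,45,0,0,0,-49,52,0,0,0,-59,55,0,0,0,-68,55,0,0,0,-70,56,0,0,0,-70,56,0])

```text
clock: 39.62
position: [0.4941, 0.1099, 0.1055]
ee_rot: [0.0, 0.707, 0.708, -0.0]
contact_force: [-0.8, 0.2, 0.6]
width: 0.0002
gripper_force: 0.7
```

```bash
python3 lid.py
```

```text
[0.4941 0.1099 0.1055] [-1.8 -0.3  3. ] -8.393580471624219e-07
side pad 0.68 [261. 290.] lid angle fit -0.017
go (0.49, 0.11, 0.081) -> [ 0.1 -4.1 24.4] turn 0.1
go (0.53, 0.095, 0.16) -> [-15.   35.8 -54.7] turn 0.1
```

Now press down on the pad in small steps.

apply_moves(deltas=[0,0,-4,2,0,0,0,-4,4,0,0,0,-4,6,0,0,0,-4,7,0])

```text
clock: 40.15
position: [0.4918, 0.11, 0.099]
ee_rot: [0.001, 0.707, 0.707, 0.001]
contact_force: [-1.2, -0.2, 6.9]
width: 0.0006
gripper_force: 3.6
```

apply_moves(deltas=[0,0,0,1,0,0,0,0,2,0,0,0,0,2,0])

```text
clock: 40.4
position: [0.4912, 0.11, 0.0969]
ee_rot: [0.0, 0.707, 0.707, 0.0]
contact_force: [-1.4, -0.9, 7.6]
width: -0.0002
gripper_force: 3.8
```

apply_moves(deltas=[0,0,0,1,0,0,0,0,2,0,0,0,0,3,0,0,0,0,3,0])

```text
clock: 40.73
position: [0.4908, 0.11, 0.0951]
ee_rot: [0.0, 0.707, 0.707, 0.0]
contact_force: [-5.8, -0.6, 18.0]
width: 0.0
gripper_force: 9.0
```

```bash
python3 lid.py
```

```text
[0.4908 0.11   0.0951] [-6.  -0.4 17. ] 0.00014399447753921817
side pad 0.93 [262. 289.] lid angle fit 0.011
go (0.49, 0.11, 0.081) -> [ 0.  -0.8 14.1] turn 0.1
go (0.53, 0.095, 0.16) -> [-15.   39.2 -64.8] turn 0.1
```

apply_moves(deltas=[0,0,0,1.5,0,0,0,0,1.5,0,0,0,0,-10,0,0,0,0,-25,0,0,0,0,-25,0,0,0,0,-25,0,0,0,0,-25,0,0,0,0,-25,0])

```text
clock: 41.6
position: [0.49, 0.1099, 0.1169]
ee_rot: [-0.001, 0.707, 0.707, -0.001]
contact_force: [-0.5, 1.3, -0.9]
width: -0.0002
gripper_force: 0.0
```

```bash
python3 - <<'E'
from h import *
s=get_state();print(s['position'],s['contact_force'])
im=get_image('side');w=get_image('wrist')
print('clip',[(round(r['score'],2),np.round(r['point'])) for r in find_in('kit_clip',im)[:2]],[(round(r['score'],2),np.round(r['point'])) for r in find_in('kit_clip',w)[:2]])
for n,i in (('s',im),('w',w)):
  for q,z in dict(lid_press=.081,rinse_beaker=0,beaker_loop=.04,hook_mid=.15,drain_hook=0).items():
    print(n,q,[(round(r['score'],2),np.round(r['point']),np.round(toz(i,r['point'],z)[:2],4)) for r in place_of(q,i)[:2]])
E
```

```text
[0.49003183 0.10988934 0.11689504] [-0.54937208  1.3005296  -0.89233416]
clip [(0.63, array([163., 370.])), (0.62, array([265., 314.]))] [(0.6, array([264., 270.]))]
s lid_press [(0.95, array([261., 290.]), array([0.4922, 0.1091])), (0.64, array([166., 379.]), array([0.3695, 0.358 ]))]
s rinse_beaker []
s beaker_loop [(0.7, array([145., 387.]), array([0.3987, 0.4002]))]
s hook_mid [(0.62, array([128., 272.]), array([0.6071, 0.3584])), (0.32, array([456., 232.]), array([ 0.3989, -0.3375]))]
s drain_hook [(0.91, array([134., 300.]), array([0.6624, 0.3664]))]
w lid_press [(0.67, array([322., 288.]), array([0.4923, 0.1109]))]
w rinse_beaker []
w beaker_loop []
w hook_mid []
w drain_hook []
```

apply_moves(deltas=[0,0,0,10,0,0,0,0,16,0,0,0,0,18,0,0,0,0,18,0,0,0,0,18,0])

```text
clock: 42.72
position: [0.4904, 0.1099, 0.0995]
ee_rot: [-0.0, 0.707, 0.707, -0.0]
contact_force: [-0.3, -0.3, -1.2]
width: -0.0005
gripper_force: 0.0
```

apply_moves(deltas=[0,0,0,1,0,0,0,0,1,0,0,0,0,1,0])

```text
clock: 42.97
position: [0.4908, 0.11, 0.0991]
ee_rot: [0.0, 0.707, 0.707, 0.0]
contact_force: [0.4, 0.0, -0.3]
width: -0.0001
gripper_force: 0.0
```

apply_moves(deltas=[0,0,0,1,0,0,0,0,1,0,0,0,0,1,0])

```text
clock: 43.22
position: [0.4907, 0.1099, 0.098]
ee_rot: [0.0, 0.707, 0.707, -0.0]
contact_force: [-0.1, -1.3, -0.3]
width: -0.0001
gripper_force: 0.0
```

There is no contact at 0.098, where the open lid resisted before, so the lid is latched. Now to look at the beaker.

apply_moves(deltas=[0,0,0,-40,0,0,0,0,-80,0,60,0,0,-120,0,60,40,-20,-160,0,60,80,-50,-180,0,60,120,-80,-180,0,60,160,-80,-180,0,60,170,-80,-180,0,60,170,-80,-180,0,60,170,-80,-180,0,60,170,-80,-180,0])

```text
clock: 44.13
position: [0.4103, 0.2795, 0.2777]
ee_rot: [0.0, 0.706, 0.708, -0.001]
contact_force: [0.0, -0.1, -0.3]
width: 0.0599
gripper_force: 0.0
```

```bash
cat > bk.py <<'E'
from h import *
s=get_state();print(np.round(s['position'],4),s['width'])
for n in ('wrist','side','scene','wrist'):
  i=get_image(n)
  for q,z in dict(rinse_beaker=0,beaker_loop=.04,hook_mid=.15,drain_hook=0,lid_press=.081).items():
    print(n,q,[(round(r['score'],2),np.round(r['point']),np.round(toz(i,r['point'],z)[:2],4)) for r in place_of(q,i)[:2] if r['score']>.3])
save(i,'bk')
E
python3 bk.py
```

```text
[0.4103 0.2795 0.2777] 0.059919213457146715
wrist rinse_beaker [(0.92, array([325., 134.]), array([0.418 , 0.3554]))]
wrist beaker_loop [(0.86, array([313.,  85.]), array([0.4057, 0.3976]))]
wrist hook_mid [(0.57, array([630., 122.]), array([0.6161, 0.3606]))]
wrist drain_hook [(0.94, array([563., 122.]), array([0.6676, 0.3681]))]
wrist lid_press [(0.74, array([398., 382.]), array([0.4925, 0.1105]))]
side rinse_beaker [(0.86, array([167., 381.]), array([0.4189, 0.3578]))]
side beaker_loop [(0.89, array([146., 384.]), array([0.4035, 0.397 ]))]
side hook_mid [(0.79, array([130., 270.]), array([0.6113, 0.3547]))]
side drain_hook [(0.75, array([133., 301.]), array([0.6622, 0.3695]))]
side lid_press [(0.94, array([259., 292.]), array([0.4898, 0.1145]))]
scene rinse_beaker [(0.63, array([229., 217.]), array([0.4195, 0.366 ]))]
scene beaker_loop [(0.63, array([220., 202.]), array([0.415, 0.416]))]
scene hook_mid [(0.79, array([275., 163.]), array([0.6341, 0.3738]))]
scene drain_hook [(0.66, array([285., 196.]), array([0.654, 0.357])), (0.31, array([343., 346.]), array([ 0.4294, -0.3375]))]
scene lid_press [(0.96, array([278., 229.]), array([0.4901, 0.1139]))]
wrist rinse_beaker [(0.69, array([326., 132.]), array([0.4187, 0.3576]))]
wrist beaker_loop [(0.67, array([312.,  85.]), array([0.4056, 0.3986]))]
wrist hook_mid [(0.61, array([631., 121.]), array([0.6177, 0.3612]))]
wrist drain_hook [(0.93, array([563., 121.]), array([0.6684, 0.3691])), (0.7, array([398., 383.]), array([0.5142, 0.0504]))]
wrist lid_press [(0.95, array([398., 382.]), array([0.4925, 0.1109]))]
```

```bash
python3 - <<'E'
from h import *
a=get_image('side');b=get_image('scene')
print('jug rim',tri([a,b],[(138,222),(316,166)]),'spray',tri([a,b],[(80,195),(308,130)]))
go([.4185,.3565,.19],108);go([.4185,.3565,.085],108)
E
```

```text
jug rim [0.76809916 0.30002852 0.13121699] spray [0.80045624 0.39940066 0.22622167]
go [0.4185, 0.3565, 0.19] -> [76.6  8.1 88. ] turn -17.9
go [0.4185, 0.3565, 0.085] -> [ 76.6   8.1 193. ] turn -17.9
```

apply_moves(deltas=[84,40,8,20,-7,84,77,8,50,-14,84,77,8,80,-18,84,77,8,100,-18,84,77,8,100,-18,84,77,8,100,-18], squeeze=25)

```text
clock: 45.93
position: [0.4179, 0.3566, 0.1771]
ee_rot: [-0.0, 0.587, 0.809, -0.001]
contact_force: [0.9, 0.3, 1.1]
width: 0.084
gripper_force: 0.0
```

```bash
python3 - <<'E'
from h import *
s=get_state();print(np.round(s['position'],4),s['width'])
for k in range(2):
  i=get_image('wrist')
  for q,z in dict(rinse_beaker=0,beaker_loop=.04).items():
    print(q,[(round(r['score'],2),np.round(r['point']),np.round(toz(i,r['point'],z)[:2],4)) for r in place_of(q,i)[:2] if r['score']>.3])
go([.4185,.3565,.085],108)
E
```

```text
[0.4179 0.3566 0.1771] 0.08395253910024501
rinse_beaker [(0.84, array([318., 225.]), array([0.4181, 0.3563]))]
beaker_loop [(0.64, array([318., 176.]), array([0.4043, 0.3992]))]
rinse_beaker [(0.9, array([316., 224.]), array([0.4189, 0.3572]))]
beaker_loop [(0.94, array([315., 178.]), array([0.4052, 0.3975]))]
go [0.4185, 0.3565, 0.085] -> [-0.4 -1.3 94.7] turn 0.0
```

apply_moves(deltas=[84,0,0,40,0,84,0,0,75,0,84,0,0,94,0,84,0,0,94,0,45,0,0,94,0,45,0,0,94,0,45,0,0,94,0,45,0,0,94,0,45,0,0,94,0,45,0,0,94,0], squeeze=25)

```text
clock: 47.07
position: [0.4196, 0.3577, 0.0861]
ee_rot: [0.001, 0.587, 0.809, 0.002]
contact_force: [-1.0, -0.0, 7.6]
width: 0.0561
gripper_force: 26.4
```

```bash
python3 - <<'E'
from h import *
s=get_state();print(np.round(s['position'],4),s['width'],s['gripper_force'])
a=np.radians(10);ex=np.array([np.cos(a),np.sin(a)]);ey=np.array([-np.sin(a),np.cos(a)])
mid=np.array([.614,.361])
print('pre',mid-.09*ex-.0425*ey-.0*ex,'hang',mid-.008*ex-.0425*ey)
E
```

```text
[0.4196 0.3577 0.0861] 0.05609165787548807 26.41661622878786
pre [0.53274735 0.30351733] hang [0.61350159 0.31775649]
```

```bash
python3 - <<'E'
from h import *
go([.4196,.3577,.205]);go([.508,.30,.205],100)
E
```

```text
go [0.4196, 0.3577, 0.205] -> [ 1.000e-01  5.000e-01 -1.189e+02] turn 0
go [0.508, 0.3, 0.205] -> [ -82.1   66.6 -118.7] turn 8.1
```

apply_moves(deltas=[45,0,0,-40,0,45,0,0,-80,0,45,0,0,-119,0,45,-40,30,-119,5,45,-82,66,-119,8,45,-82,66,-119,8,45,-82,66,-119,8,45,-82,66,-119,8])

```text
clock: 47.73
position: [0.5074, 0.2988, 0.2032]
ee_rot: [-0.0, 0.643, 0.766, 0.0]
contact_force: [-0.2, 0.9, -0.9]
width: 0.0561
gripper_force: 27.9
```

```bash
cat > hk.py <<'E'
from h import *
s=get_state();print(np.round(s['position'],4),s['width'],s['gripper_force'],np.round(s['contact_force'],1))
for n in ('wrist','side','wrist'):
  i=get_image(n)
  for q,z in dict(beaker_loop=s['position'][2]-.046,hook_mid=.15,drain_hook=0,rinse_beaker=s['position'][2]-.086).items():
    print(n,q,[(round(r['score'],2),np.round(r['point']),np.round(toz(i,r['point'],z)[:2],4)) for r in place_of(q,i)[:2] if r['score']>.3])
save(i,'hk')
E
python3 hk.py
```

```text
[0.5074 0.2988 0.2032] 0.056064886089738815 27.9311647415102 [-0.2  0.9 -0.9]
wrist beaker_loop [(0.84, array([314., 198.]), array([0.4987, 0.3402]))]
wrist hook_mid [(0.97, array([556., 195.]), array([0.6158, 0.3611]))]
wrist drain_hook [(0.65, array([508., 172.]), array([0.6667, 0.3695]))]
wrist rinse_beaker [(0.94, array([313., 257.]), array([0.5046, 0.2985]))]
side beaker_loop [(0.65, array([149., 304.]), array([0.4972, 0.3411]))]
side hook_mid [(0.9, array([127., 272.]), array([0.6102, 0.3602]))]
side drain_hook [(0.58, array([134., 301.]), array([0.6606, 0.3683]))]
side rinse_beaker [(0.83, array([172., 308.]), array([0.5018, 0.3001]))]
wrist beaker_loop [(0.88, array([313., 196.]), array([0.4965, 0.3422]))]
wrist hook_mid []
wrist drain_hook [(0.7, array([509., 174.]), array([0.6664, 0.3694]))]
wrist rinse_beaker [(0.62, array([312., 262.]), array([0.5031, 0.2968]))]
```

apply_moves(deltas=[45,1,20,0,0,45,1,40,0,0,45,1,55,0,0,45,1,65,0,0,45,1,75,0,0,45,1,85,0,0,45,1,95,0,0,45,1,105,0,0,45,1,108,0,0,45,1,108,0,0])

```text
clock: 49.32
position: [0.6136, 0.3193, 0.2027]
ee_rot: [0.0, 0.643, 0.766, -0.0]
contact_force: [-0.3, -1.3, -1.3]
width: 0.0562
gripper_force: 27.9
```

```bash
python3 hk.py
```

```text
[0.6136 0.3193 0.2027] 0.05623996886912072 27.92740111826845 [-0.3 -1.3 -1.3]
wrist beaker_loop [(0.72, array([316., 198.]), array([0.6054, 0.361 ]))]
wrist hook_mid [(0.58, array([336., 200.]), array([0.6157, 0.3608]))]
wrist drain_hook [(0.79, array([385., 172.]), array([0.6653, 0.3713]))]
wrist rinse_beaker [(0.68, array([312., 261.]), array([0.6105, 0.3169]))]
side beaker_loop [(0.87, array([128., 270.]), array([0.6074, 0.3584]))]
side hook_mid [(0.43, array([406., 232.]), array([ 0.4504, -0.2339]))]
side drain_hook [(0.7, array([133., 302.]), array([0.6584, 0.3707]))]
side rinse_beaker [(0.96, array([150., 275.]), array([0.6133, 0.3188]))]
wrist beaker_loop [(0.64, array([316., 198.]), array([0.6045, 0.3606]))]
wrist hook_mid [(0.97, array([338., 200.]), array([0.6157, 0.3608]))]
wrist drain_hook [(0.64, array([386., 172.]), array([0.6646, 0.3718]))]
wrist rinse_beaker [(0.76, array([310., 260.]), array([0.6083, 0.317 ]))]
```

apply_moves(deltas=[45,0,0,8,0,45,0,0,15,0,45,0,0,20,0,45,0,0,24,0,45,0,0,24,0], squeeze=20)

```text
clock: 50.48
position: [0.6127, 0.3187, 0.1782]
ee_rot: [0.0, 0.642, 0.766, -0.001]
contact_force: [-0.5, -1.2, 1.2]
width: 0.0562
gripper_force: 21.3
```

apply_moves(deltas=[45,0,0,3,0,45,0,0,6,0,45,0,0,6,0])

```text
clock: 50.73
position: [0.6133, 0.318, 0.1736]
ee_rot: [0.001, 0.642, 0.766, -0.0]
contact_force: [-1.1, -5.0, 4.4]
width: 0.0559
gripper_force: 20.3
```

apply_moves(deltas=[45,-3,0,2,0,45,-5,0,6,0,45,-7,0,10,0,45,-8,0,15,0,45,-8,0,20,0,45,-8,0,26,0,45,-8,0,26,0])

```text
clock: 51.32
position: [0.614, 0.3105, 0.1451]
ee_rot: [0.0, 0.643, 0.766, -0.001]
contact_force: [-0.0, -3.3, 1.8]
width: 0.0565
gripper_force: 20.8
```

```bash
python3 hk.py
```

```text
[0.614  0.3105 0.1451] 0.05647094664407453 20.772992031415924 [-0.  -3.3  1.8]
wrist beaker_loop [(0.58, array([318., 151.]), array([0.603 , 0.3733]))]
wrist hook_mid [(0.56, array([350., 202.]), array([0.6165, 0.3605]))]
wrist drain_hook [(0.59, array([402., 168.]), array([0.6661, 0.3698]))]
wrist rinse_beaker [(0.86, array([320., 161.]), array([0.6054, 0.3675]))]
side beaker_loop [(0.57, array([123., 280.]), array([0.6402, 0.3741]))]
side hook_mid [(0.83, array([128., 268.]), array([0.6203, 0.3568]))]
side drain_hook [(0.81, array([134., 299.]), array([0.6656, 0.3661]))]
side rinse_beaker [(0.7, array([130., 296.]), array([0.6255, 0.3707])), (0.56, array([461., 232.]), array([ 0.4608, -0.4218]))]
wrist beaker_loop [(0.69, array([319., 157.]), array([0.6039, 0.3722]))]
wrist hook_mid [(0.65, array([348., 204.]), array([0.6159, 0.3603]))]
wrist drain_hook [(0.67, array([401., 172.]), array([0.6662, 0.3681]))]
wrist rinse_beaker [(0.66, array([318., 164.]), array([0.6046, 0.3666]))]
```

apply_moves(deltas=[60,0,0,0,0,64,0,0,0,0,70,0,0,0,0,75,0,0,0,0,75,0,0,0,0,75,0,0,-20,0,75,0,0,-50,0,75,0,0,-90,0,75,0,0,-130,0,75,0,0,-130,0])

```text
clock: 52.9
position: [0.6176, 0.3128, 0.2869]
ee_rot: [0.004, 0.642, 0.766, 0.007]
contact_force: [0.6, 0.2, 2.1]
width: 0.0751
gripper_force: 0.0
```

```bash
python3 - <<'E'
from h import *
s=get_state();print(np.round(s['position'],4),np.round(s['contact_force'],1))
a=get_image('side');b=get_image('wrist')
P={}
for q in ('beaker_loop','hook_mid','drain_hook','rinse_beaker'):
    r=[place_of(q,i)[:1] for i in (a,b)]
    print(q,[(round(x[0]['score'],2),np.round(x[0]['point'])) if x else None for x in r], tri([a,b],[x[0]['point'] for x in r]) if all(r) else '')
save(a,'fa');save(b,'fb')
E
```

```text
[0.6176 0.3128 0.2869] [0.6 0.2 2.1]
beaker_loop [(0.62, array([123., 279.])), (0.85, array([312., 150.]))] [0.60321488 0.37331581 0.14024573]
hook_mid [(0.93, array([126., 270.])), (0.56, array([327., 171.]))] [0.61637507 0.36117442 0.14828284]
drain_hook [(0.66, array([135., 300.])), (0.64, array([368., 160.]))] [ 0.66594701  0.36738238 -0.00287878]
rinse_beaker [(0.74, array([110., 298.])), (0.75, array([313., 104.]))] [0.59792346 0.40850294 0.10380528]
```

The beaker hangs with its loop about 11 mm along, 14 mm beside and 8 mm below hook_mid. On to the meters.

```bash
python3 - <<'E'
from h import *
go([.45,-.44,.33],90)
E
```

```text
go [0.45, -0.44, 0.33] -> [-711.1 -292.6  -53.4] turn 10.1
```

apply_moves(deltas=[70,-20,-8,-45,0,70,-711,-293,-53,10,70,-711,-293,-53,10,70,-711,-293,-53,10,70,-711,-293,-53,10,70,-711,-293,-53,10,70,-711,-293,-53,10,70,-711,-293,-53,10,70,-711,-293,-53,10,70,-711,-293,-53,10,70,-711,-293,-53,10,70,-711,-293,-53,10])

```text
clock: 54.4
position: [0.5115, -0.1556, 0.3239]
ee_rot: [0.0, 0.707, 0.708, 0.0]
contact_force: [0.6, 0.7, -0.6]
width: 0.0697
gripper_force: 0.0
```

```bash
python3 - <<'E'
from h import *
go([.45,-.44,.33],90)
E
```

```text
go [0.45, -0.44, 0.33] -> [-284.3  -61.9   -6.1] turn 0.1
```

apply_moves(deltas=[70,-284,-62,-6,0,70,-284,-62,-6,0,70,-284,-62,-6,0,70,-284,-62,-6,0,70,-284,-62,-6,0,70,-284,-62,-6,0,70,-284,-62,-6,0,70,-284,-62,-6,0,70,-284,-62,-6,0,70,-284,-62,-6,0])

```text
clock: 55.23
position: [0.4506, -0.4376, 0.3293]
ee_rot: [-0.001, 0.707, 0.707, 0.0]
contact_force: [0.3, -0.2, 0.6]
width: 0.0697
gripper_force: 0.0
```

```bash
cat > mt.py <<'E'
from h import *
def green(im,z=.149):
    h=cv2.cvtColor(im['frame'],cv2.COLOR_RGB2HSV)
    m=cv2.inRange(h,(35,120,60),(75,255,255));n,l,st,c=cv2.connectedComponentsWithStats(m)
    out=[]
    for k in range(1,n):
        if st[k,4]<150: continue
        cs,_=cv2.findContours((l==k).astype(np.uint8),cv2.RETR_EXTERNAL,cv2.CHAIN_APPROX_NONE)
        pts=np.array([toz(im,p[0],z)[:2] for p in cs[0]],np.float32)*1000
        print('green',st[k].tolist(),np.round(c[k]),'rect(mm)',[np.round(v,1) for v in cv2.minAreaRect(pts)])
if __name__=='__main__':
    s=get_state();print(np.round(s['position'],4),np.round(s['contact_force'],1))
    for n in ('wrist','wrist'):
        i=get_image(n)
        for q,z in dict(meter_0=0,socket_0=.008,meter_stand=0).items():
            print(n,q,[(round(r['score'],2),np.round(r['point']),np.round(toz(i,r['point'],z)[:2],4)) for r in place_of(q,i)[:3] if r['score']>.3])
    green(i);save(i,'mt')
E
python3 mt.py
```

```text
[ 0.4506 -0.4376  0.3293] [ 0.3 -0.2  0.6]
wrist meter_0 [(0.94, array([297., 115.]), array([ 0.4259, -0.3389])), (0.55, array([412.,  70.]), array([ 0.558 , -0.2894]))]
wrist socket_0 [(0.84, array([413.,  71.]), array([ 0.5573, -0.2919])), (0.68, array([419., 123.]), array([ 0.5689, -0.3475]))]
wrist meter_stand [(0.66, array([413.,  95.]), array([ 0.561 , -0.3161]))]
wrist meter_0 [(0.81, array([301., 114.]), array([ 0.4319, -0.3373])), (0.68, array([359., 215.]), array([ 0.5041, -0.458 ]))]
wrist socket_0 [(0.89, array([417., 124.]), array([ 0.5676, -0.3479])), (0.64, array([409.,  70.]), array([ 0.5541, -0.2903]))]
wrist meter_stand [(0.83, array([412.,  94.]), array([ 0.5611, -0.3149]))]
green [270, 84, 38, 41, 1078] [288. 104.] rect(mm) [array([ 428.1, -339.5]), array([23.4, 30.1]), np.float64(38.5)]
green [360, 226, 32, 37, 832] [376. 244.] rect(mm) [array([ 502.2, -454.7]), array([30.9, 25. ]), np.float64(67.7)]
```

apply_moves(deltas=[70,30,-22,40,0,70,30,-22,70,0,70,30,-22,70,0,70,30,-22,70,0])

```text
clock: 55.97
position: [0.4277, -0.4063, 0.2582]
ee_rot: [-0.003, 0.707, 0.708, 0.0]
contact_force: [1.4, -1.2, 0.0]
width: 0.07
gripper_force: 0.0
```

```bash
python3 mt.py; python3 - <<'E'
from h import *
i=get_image('wrist');print(i['position'],proj(i,[*np.array(i['position'])[:2],0]))
E
```

```text
[ 0.4277 -0.4063  0.2582] [ 1.4 -1.2  0. ]
wrist meter_0 [(0.87, array([318., 142.]), array([ 0.427 , -0.3372])), (0.87, array([390., 254.]), array([ 0.5061, -0.4564]))]
wrist socket_0 [(0.71, array([457.,  92.]), array([ 0.5603, -0.2912])), (0.33, array([387., 255.]), array([ 0.5019, -0.4548]))]
wrist meter_stand [(0.96, array([455., 116.]), array([ 0.5631, -0.3125]))]
wrist meter_0 [(0.86, array([313., 137.]), array([ 0.428 , -0.3398])), (0.79, array([380., 247.]), array([ 0.5015, -0.4568]))]
wrist socket_0 [(0.69, array([450., 143.]), array([ 0.5662, -0.3454]))]
wrist meter_stand [(0.92, array([446., 112.]), array([ 0.5618, -0.3152]))]
green [289, 110, 46, 49, 1580] [311. 134.] rect(mm) [array([ 427.8, -339.2]), array([23.7, 29.8]), np.float64(38.5)]
green [396, 279, 40, 41, 609] [413. 295.] rect(mm) [array([ 499., -450.]), array([29.6, 25.7]), np.float64(30.5)]
[ 0.42951465 -0.3408785   0.38734598] [317.04213662 140.91411221]
```

apply_moves(deltas=[65,30,0,0,-7,65,66,0,0,-14,65,66,0,0,-21,65,66,0,0,-28,65,66,0,0,-35,65,66,0,0,-38.5,65,66,0,0,-38.5,65,66,0,0,-38.5], squeeze=40)

```text
clock: 57.08
position: [0.4289, -0.3422, 0.2603]
ee_rot: [0.0, 0.435, 0.901, -0.0]
contact_force: [0.7, -0.4, -0.8]
width: 0.0654
gripper_force: 0.0
```

```bash
python3 mt.py | head -12; python3 - <<'E'
from h import *
go([.428,-.3395,.108],128.5)
E
```

```text
[ 0.4289 -0.3422  0.2603] [ 0.7 -0.4 -0.8]
wrist meter_0 [(0.82, array([308., 324.]), array([ 0.5058, -0.4569])), (0.77, array([318., 205.]), array([ 0.4275, -0.3398]))]
wrist socket_0 [(0.69, array([415., 289.]), array([ 0.57  , -0.3451])), (0.65, array([442., 248.]), array([ 0.5601, -0.2919]))]
wrist meter_stand [(0.7, array([426., 262.]), array([ 0.5615, -0.3149]))]
wrist meter_0 [(0.96, array([305., 323.]), array([ 0.5019, -0.458 ])), (0.85, array([320., 204.]), array([ 0.4281, -0.3372]))]
wrist socket_0 [(0.62, array([414., 290.]), array([ 0.5696, -0.3466])), (0.61, array([444., 245.]), array([ 0.5593, -0.2883])), (0.56, array([424., 264.]), array([ 0.5573, -0.3171]))]
wrist meter_stand [(0.7, array([425., 264.]), array([ 0.5625, -0.3176]))]
green [303, 217, 33, 45, 1246] [319. 240.] rect(mm) [array([ 426.7, -337.8]), array([21.6, 30.5]), np.float64(39.2)]
green [282, 388, 38, 25, 565] [302. 401.] rect(mm) [array([ 495.1, -443.9]), array([29.3, 19.8]), np.float64(26.2)]
go [0.428, -0.3395, 0.108] -> [  2.4   1.  152. ] turn 0.0
```

apply_moves(deltas=[65,2.5,1,40,0,65,2.5,1,80,0,65,2.5,1,120,0,65,2.5,1,148,0,65,2.5,1,151,0,65,2.5,1,151,0,15,2.5,1,151,0,15,2.5,1,151,0,15,2.5,1,151,0,15,2.5,1,151,0,15,2.5,1,151,0,15,2.5,1,151,0], squeeze=50)

```text
clock: 58.48
position: [0.4291, -0.3407, 0.1114]
ee_rot: [0.002, 0.434, 0.901, -0.001]
contact_force: [-0.4, -0.5, 6.1]
width: 0.026
gripper_force: 49.9
```

```bash
python3 - <<'E'
from h import *
s=get_state();print(s['position'],s['width'],s['gripper_force'],s['contact_force'])
go(np.array(s['position'])+[0,0,.11]);go([.559,-.289,s['position'][2]+.11],100)
E
```

```text
[ 0.42907118 -0.34065671  0.11142029] 0.025984415746269515 49.88631045911461 [-0.42547669 -0.50879832  6.1310904 ]
go [ 0.42907118 -0.34065671  0.22142029] -> [  -0.6    0.  -110. ] turn 0
go [0.559, -0.289, np.float64(0.22142029454448353)] -> [ -41.2  133.8 -109.7] turn 28.6
```

apply_moves(deltas=[15,0,0,-40,0,15,0,0,-80,0,15,0,0,-105,0,15,-15,45,-105,7,15,-30,90,-105,14,15,-41,134,-105,21,15,-41,134,-105,28,15,-41,134,-105,28.6,15,-41,134,-105,28.6,15,-41,134,-105,28.6])

```text
clock: 59.32
position: [0.5574, -0.288, 0.2141]
ee_rot: [-0.0, 0.642, 0.766, -0.0]
contact_force: [-0.5, -0.0, -0.5]
width: 0.0261
gripper_force: 49.8
```

```bash
cat > so.py <<'E'
from h import *
s=get_state();p=s['position'];print(np.round(p,4),s['width'],s['gripper_force'],np.round(s['contact_force'],1))
for k in range(2):
  for n in ('wrist','side','scene'):
    i=get_image(n)
    for q,z in dict(meter_0=p[2]-.111,socket_0=.008).items():
        print(n,q,[(round(r['score'],2),np.round(toz(i,r['point'],z)[:2],4)) for r in place_of(q,i)[:3] if r['score']>.3])
    if n=='wrist': save(i,'so')
E
python3 so.py
```

```text
[ 0.5574 -0.288   0.2141] 0.02607218384288554 49.8205734975636 [-0.5 -0.  -0.5]
wrist meter_0 [(0.55, array([ 0.5545, -0.2859]))]
wrist socket_0 [(0.79, array([ 0.5592, -0.2884])), (0.48, array([ 0.7018, -0.1475]))]
side meter_0 [(0.71, array([ 0.435 , -0.3756])), (0.6, array([ 0.5521, -0.2946]))]
side socket_0 [(0.75, array([ 0.5706, -0.3371]))]
scene meter_0 [(0.92, array([ 0.457 , -0.5061])), (0.63, array([ 0.557 , -0.2853]))]
scene socket_0 [(0.59, array([ 0.5616, -0.3447]))]
wrist meter_0 [(0.78, array([ 0.5575, -0.2853]))]
wrist socket_0 []
side meter_0 [(0.88, array([ 0.433 , -0.3794])), (0.79, array([ 0.56  , -0.2862]))]
side socket_0 [(0.78, array([ 0.5743, -0.3418])), (0.58, array([ 0.6395, -0.36  ]))]
scene meter_0 [(0.59, array([ 0.4577, -0.5045])), (0.54, array([ 0.5567, -0.2843]))]
scene socket_0 [(0.93, array([ 0.5588, -0.2928])), (0.66, array([ 0.5702, -0.3401]))]
```

apply_moves(deltas=[15,-4.5,1.2,10,0,15,-4.5,1.2,25,0,15,-4.5,1.2,33,0,15,-4.5,1.2,39,0,15,-4.5,1.2,45,0,15,-4.5,1.2,45,0])

```text
clock: 60.72
position: [0.5596, -0.2918, 0.1674]
ee_rot: [-0.001, 0.643, 0.766, -0.0]
contact_force: [-0.8, -0.3, -1.5]
width: 0.0261
gripper_force: 49.8
```

apply_moves(deltas=[15,0,0,6,0,15,0,0,12,0,15,0,0,15,0,15,0,0,15,0])

```text
clock: 61.05
position: [0.5598, -0.2918, 0.1532]
ee_rot: [-0.001, 0.643, 0.766, -0.0]
contact_force: [0.7, 0.2, -1.6]
width: 0.0258
gripper_force: 49.9
```

apply_moves(deltas=[15,0,0,8,0,15,0,0,16,0,15,0,0,22,0,15,0,0,27,0,15,0,0,31,0,15,0,0,31,0])

```text
clock: 61.55
position: [0.5596, -0.2918, 0.1217]
ee_rot: [-0.001, 0.643, 0.766, -0.0]
contact_force: [0.5, 0.4, -0.6]
width: 0.026
gripper_force: 49.9
```

apply_moves(deltas=[15,0,0,2,0,15,0,0,2,0,30,0,0,1,0,45,0,0,0,0,45,0,0,0,0,45,0,0,-40,0,45,0,0,-80,0,45,0,0,-120,0,45,0,0,-145,0,45,0,0,-145,0])

```text
clock: 62.38
position: [0.5629, -0.2939, 0.2759]
ee_rot: [0.007, 0.643, 0.766, 0.001]
contact_force: [0.4, -1.0, 0.7]
width: 0.0447
gripper_force: 0.0
```

```bash
python3 so.py | grep -v scene; python3 - <<'E'
from h import *
go([.503,-.527,.265],90)
E
```

```text
[ 0.5629 -0.2939  0.2759] 0.04468153667779982 0.0 [ 0.4 -1.   0.7]
wrist meter_0 [(0.61, array([ 0.5568, -0.2644]))]
wrist socket_0 [(0.87, array([ 0.5667, -0.3435]))]
side meter_0 [(0.7, array([ 0.433 , -0.1902])), (0.69, array([ 0.3904, -0.3306])), (0.66, array([ 0.4321, -0.1907]))]
side socket_0 [(0.96, array([ 0.5715, -0.3422])), (0.79, array([ 0.5595, -0.2894]))]
wrist meter_0 [(0.72, array([ 0.5549, -0.2612]))]
wrist socket_0 [(0.91, array([ 0.5573, -0.2929])), (0.57, array([ 0.5674, -0.3461]))]
side meter_0 [(0.73, array([0.4036, 0.152 ])), (0.67, array([ 0.3837, -0.3302])), (0.55, array([ 0.44  , -0.1955]))]
side socket_0 [(0.63, array([ 0.5525, -0.2933])), (0.56, array([ 0.5684, -0.3318]))]
go [0.503, -0.527, 0.265] -> [-221.4  -96.9    3.1] turn 10.0
```

apply_moves(deltas=[65,-221,-97,3,5,65,-221,-97,3,10,65,-221,-97,3,10,65,-221,-97,3,10,65,-221,-97,3,10,65,-221,-97,3,10,65,-221,-97,3,10,65,-221,-97,3,10])

```text
clock: 63.95
position: [0.5018, -0.5285, 0.2639]
ee_rot: [-0.001, 0.708, 0.706, 0.0]
contact_force: [0.5, -0.0, 0.1]
width: 0.0648
gripper_force: 0.0
```

```bash
python3 mt.py; python3 - <<'E'
from mt import *
i=get_image('wrist');print(proj(i,[*np.array(i['position'])[:2],0]));green(i)
E
```

```text
[ 0.5018 -0.5285  0.2639] [ 0.5 -0.   0.1]
wrist meter_0 [(0.87, array([319., 136.]), array([ 0.5037, -0.4548])), (0.58, array([388.,  14.]), array([ 0.5692, -0.3443]))]
wrist socket_0 [(0.9, array([388.,  12.]), array([ 0.5679, -0.3452]))]
wrist meter_stand []
wrist meter_0 [(0.58, array([316., 140.]), array([ 0.5023, -0.4553]))]
wrist socket_0 [(0.63, array([390.,  16.]), array([ 0.5709, -0.3444]))]
wrist meter_stand []
green [296, 117, 43, 48, 1540] [317. 140.] rect(mm) [array([ 503. , -456.7]), array([30. , 23.7]), np.float64(64.5)]
[317.69554545 141.78165629]
green [295, 116, 44, 48, 1545] [317. 140.] rect(mm) [array([ 502.9, -456.6]), array([30.3, 23.4]), np.float64(61.8)]
```

apply_moves(deltas=[65,30,0,0,7,65,60,0,0,14,65,71,1,0,21,65,71,1,0,26.5,65,71,1,0,26.5,65,71,1,0,26.5,65,71,1,0,26.5])

```text
clock: 64.98
position: [0.504, -0.4558, 0.2651]
ee_rot: [0.0, 0.85, 0.527, -0.0]
contact_force: [0.3, -0.4, -0.5]
width: 0.065
gripper_force: 0.0
```

```bash
python3 mt.py | grep green; python3 - <<'E'
from h import *
go([.503,-.4567,.109],63.5)
E
```

```text
green [301, 221, 34, 45, 1258] [317. 244.] rect(mm) [array([ 504., -455.]), array([31.3, 22.8]), np.float64(63.4)]
go [0.503, -0.4567, 0.109] -> [ -1.2  -0.4 155.9] turn -0.0
```

apply_moves(deltas=[65,-0.5,0,40,0,65,-0.5,0,80,0,65,-0.5,0,120,0,65,-0.5,0,151,0,65,-0.5,0,155,0,65,-0.5,0,155,0,15,-0.5,0,155,0,15,-0.5,0,155,0,15,-0.5,0,155,0,15,-0.5,0,155,0,15,-0.5,0,155,0,15,-0.5,0,155,0], squeeze=50)

```text
clock: 66.38
position: [0.5043, -0.4571, 0.1131]
ee_rot: [0.002, 0.85, 0.526, 0.0]
contact_force: [-1.8, 0.2, 6.4]
width: 0.0256
gripper_force: 49.1
```

```bash
python3 - <<'E'
from h import *
s=get_state();print(s['position'],s['width'],s['gripper_force'],s['contact_force'])
go([.5685,-.346,s['position'][2]+.105],100)
E
```

```text
[ 0.5043061  -0.45705005  0.11306369] 0.025618677669703476 49.127271766774356 [-1.80989958  0.23600502  6.35442203]
go [0.5685, -0.346, np.float64(0.21806369463924868)] -> [ 127.8    8.2 -105.2] turn -36.5
```

apply_moves(deltas=[15,0,0,-40,0,15,0,0,-80,0,15,0,0,-105,0,15,0,0,-105,-7,15,30,2,-105,-14,15,70,5,-105,-21,15,105,7,-105,-28,15,127,8,-105,-35,15,127,8,-105,-36.5,15,127,8,-105,-36.5,15,127,8,-105,-36.5])

```text
clock: 67.3
position: [0.5678, -0.346, 0.2158]
ee_rot: [0.001, 0.643, 0.766, -0.0]
contact_force: [0.2, -0.1, 0.0]
width: 0.0261
gripper_force: 49.9
```

```bash
sed -i 's/-\.111/-.113/' so.py; python3 so.py
```

```text
[ 0.5678 -0.346   0.2158] 0.02607736648070817 49.94747759308666 [ 0.2 -0.1  0. ]
wrist meter_0 [(0.63, array([ 0.5593, -0.2866])), (0.62, array([ 0.5668, -0.3482]))]
wrist socket_0 [(0.97, array([ 0.57  , -0.3442]))]
side meter_0 [(0.88, array([ 0.475 , -0.2275])), (0.67, array([ 0.5807, -0.3515]))]
side socket_0 [(0.83, array([ 0.5558, -0.2917])), (0.7, array([ 0.5568, -0.2955])), (0.62, array([ 0.5651, -0.3429]))]
scene meter_0 [(0.67, array([ 0.56  , -0.3518])), (0.66, array([ 0.4993, -0.3598]))]
scene socket_0 [(0.97, array([ 0.5698, -0.3402])), (0.62, array([ 0.5581, -0.2965]))]
wrist meter_0 [(0.94, array([ 0.5579, -0.2877])), (0.64, array([ 0.5662, -0.349 ]))]
wrist socket_0 [(0.65, array([ 0.5681, -0.345 ]))]
side meter_0 [(0.9, array([ 0.4825, -0.2352])), (0.88, array([ 0.5758, -0.3543]))]
side socket_0 [(0.74, array([ 0.5589, -0.2947])), (0.69, array([ 0.5677, -0.3463]))]
scene meter_0 [(0.76, array([ 0.56  , -0.3548])), (0.61, array([ 0.5068, -0.3507]))]
scene socket_0 [(0.9, array([ 0.5609, -0.2864])), (0.56, array([ 0.5705, -0.3439]))]
```

apply_moves(deltas=[15,2,1.3,10,0,15,2,1.3,25,0,15,2,1.3,33,0,15,2,1.3,39,0,15,2,1.3,45,0,15,2,1.3,45,0])

```text
clock: 68.7
position: [0.5679, -0.3434, 0.1684]
ee_rot: [-0.001, 0.643, 0.766, -0.0]
contact_force: [-0.3, 0.6, -0.9]
width: 0.0259
gripper_force: 49.9
```

apply_moves(deltas=[15,0,0,6,0,15,0,0,12,0,15,0,0,15,0,15,0,0,15,0])

```text
clock: 69.03
position: [0.5681, -0.3435, 0.1541]
ee_rot: [-0.001, 0.643, 0.766, -0.0]
contact_force: [-0.3, 0.1, -0.4]
width: 0.0257
gripper_force: 49.9
```

Inside the socket without contact. Continuing down.

apply_moves(deltas=[15,0,0,8,0,15,0,0,16,0,15,0,0,22,0,15,0,0,27,0,15,0,0,31,0,15,0,0,32,0,15,0,0,32,0])

```text
clock: 69.62
position: [0.5684, -0.3437, 0.1225]
ee_rot: [-0.0, 0.643, 0.766, -0.0]
contact_force: [-0.3, 0.0, 0.4]
width: 0.026
gripper_force: 49.9
```

apply_moves(deltas=[15,0,0,1,0,30,0,0,1,0,45,0,0,0,0,45,0,0,0,0,45,0,0,-40,0,45,0,0,-80,0,45,0,0,-120,0,45,-40,-40,-150,0,45,-80,-80,-180,0,45,-120,-120,-180,0,45,-120,-120,-180,0,45,-120,-120,-180,0])

```text
clock: 70.62
position: [0.468, -0.4877, 0.3053]
ee_rot: [0.002, 0.645, 0.765, -0.002]
contact_force: [0.5, 0.5, 1.0]
width: 0.0452
gripper_force: 0.0
```

```bash
python3 - <<'E'
from h import *
s=get_state();print(np.round(s['position'],3),s['clock'],np.round(s['contact_force'],1))
ims={n:get_image(n) for n in('side','scene','wrist')}
for n,i in ims.items():
    for q,z in dict(meter_0=.008,lid_press=.081,beaker_loop=.14,hook_mid=.15,rinse_beaker=.104,timer=.0,pocket_book=0).items():
        print(n,q,[(round(r['score'],2),np.round(toz(i,r['point'],z)[:2],4)) for r in place_of(q,i)[:2] if r['score']>.3])
    h=cv2.cvtColor(i['frame'],cv2.COLOR_RGB2HSV)
    m=cv2.inRange(h,(35,120,60),(75,255,255));k,l,st,c=cv2.connectedComponentsWithStats(m)
    for j in range(1,k):
        if st[j,4]>40: print(n,'green',st[j,4],np.round(c[j]),np.round(toz(i,c[j],.15)[:2],4))
a,b=ims['side'],ims['scene']
for q in ('beaker_loop','rinse_beaker','hook_mid'):
    r=[place_of(q,i)[:1] for i in (a,b)]
    if all(r): print(q,np.round(tri([a,b],[x[0]['point'] for x in r]),4))
for xy in ((.559,-.29),(.569,-.345)): print('upright meter top px',[np.round(proj(ims[n],[*xy,.15])) for n in ims])
E
```

```text
[ 0.468 -0.488  0.305] 70.6167 [0.5 0.5 1. ]
side meter_0 [(0.61, array([0.7622, 0.3619]))]
side lid_press [(0.98, array([0.4954, 0.1111]))]
side beaker_loop [(0.62, array([0.5999, 0.3668]))]
side hook_mid [(0.79, array([0.6129, 0.3534]))]
side rinse_beaker [(0.68, array([0.5848, 0.3911]))]
side timer [(0.92, array([ 0.706 , -0.0157]))]
side pocket_book [(0.98, array([ 0.7018, -0.1503]))]
side green 132 [607.  66.] [ 0.8193 -1.2877]
side green 71 [437. 140.] [ 0.7177 -0.5176]
side green 43 [456. 159.] [ 0.6249 -0.5122]
side green 41 [604. 284.] [ 0.1361 -0.5134]
scene meter_0 [(0.75, array([ 0.552 , -0.2876])), (0.39, array([ 0.5664, -0.3546]))]
scene lid_press [(0.95, array([0.4952, 0.1286]))]
scene beaker_loop [(0.82, array([0.6047, 0.3767])), (0.68, array([0.4598, 0.0437]))]
scene hook_mid [(0.69, array([0.6186, 0.3602]))]
scene rinse_beaker [(0.64, array([0.5752, 0.3639]))]
scene timer [(0.73, array([ 0.6947, -0.0039]))]
scene pocket_book [(0.73, array([ 0.711 , -0.1553]))]
scene green 112 [373. 280.] [ 0.5591 -0.293 ]
scene green 239 [465. 298.] [ 0.7159 -0.4852]
scene green 79 [468. 335.] [ 0.6341 -0.5714]
wrist meter_0 [(0.77, array([ 0.5685, -0.3439])), (0.63, array([ 0.5587, -0.2913]))]
wrist lid_press []
wrist beaker_loop []
wrist hook_mid []
wrist rinse_beaker []
wrist timer []
wrist pocket_book []
wrist green 64 [446.  30.] [ 0.5321 -0.3318]
wrist green 1846 [489.  60.] [ 0.5669 -0.3446]
beaker_loop [0.5985 0.3672 0.1449]
rinse_beaker [0.5914 0.3905 0.0885]
hook_mid [0.6139 0.3538 0.1525]
upright meter top px [array([400., 197.]), array([372., 279.]), array([502., -32.])]
upright meter top px [array([416., 188.]), array([388., 290.]), array([492.,  61.])]
```

```bash
python3 -c "
from rig import *
print(sign_off())"
```

```text
the job is handed in; nothing more can be done
None
```

The job is handed in at about 71 s of robot time; the judge's verdict was not shown. By my last checks, the three vials present stand in their pockets, the lid is latched, both meters are upright in the stand, the beaker hangs on the hook, and the timer and pocket book are where they lay; one vial tipped over on its first placing and was stood up and re-seated before the lid was closed.

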